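Weigh a slit-lamp objective housing on a trip balance

ROBOT

A 7-joint arm with a two-finger parallel gripper is mounted at the origin on the work surface. World frame = base frame: x ahead of the robot, y to its left, z up, the work surface at z = 0. Lengths are in m, angles in rad, forces in N, time in s.
With the tool pointing down it reaches from about 0.4 to 0.875 m from the base axis. Payload 6.5 kg.
Tool frame: the origin (TCP) lies midway between the tips of the shut fingers; the grasp point (between the pads) lies 19 mm behind it; z points along the fingers, y is the direction in which the jaws open and shut (so a half turn about z gives the same grasp; the last joint's range is limited). The gripper opens to 88 mm and grips with 3 to 60 N. Pads are 18 mm wide; open, the fingers measure 123 mm over their backs; the gripper's body (75 mm by 187 mm) begins 45 mm behind the grasp point.
Start: joints at [1.208, 0.536, -0.004, 1.538, 0.003, 1.067, -0.071], TCP at [0.19, -0.622, 0.201] pointing down, gripper open.
Joint ranges: [-2.7, 2.7], [-0.37, 2.16], [-1.27, 1.26], [0.24, 2.4], [-1.31, 4.45], [0.19, 1.91], [-2.76, 2.76]. Speed limits (rad/s): [2.39, 2.39, 3.14, 3.14, 3.14, 3.14, 3.14].

INTERFACE

Orientations are given as a unit quaternion [x, y, z, w].
In Python, from workcell import ctrl gives the robot as it stands.
- The arm moves only by the tool servo_tool, never from a script. Its argument "steps" is a list of rows, each a list of 3 entries, a list of its own where there are three numbers: the shift along the tool's x, y, z in cm, then the turn, a rotation vector about the tool's x, y, z in degrees, then the closure in counts, from 0 (fully open) to 255 (shut). In form: [[[x, y, z], [wx, wy, wz], fingers], ...]. A call has 1 to 20 rows; each row shifts and turns the commanded pose from where the row before left it, along the tool's axes as they then stand; what a row does not reach is not made up. A row lasts 1/8 s, in which the tool goes at most 62.5 mm and 10.7 degrees, less where a joint would pass 70% of its speed; a pose out of reach is approached as far as the arm can. A call with a gripper value outside its range is refused whole. The fingers move at their own pace and stop on an object; the grip force is fixed at half the most. Time passes only in rows, so rows that do not move let the fingers close. It gives the time, the measured TCP pose, the force and the opening at its end, in the units of the state.
- ctrl.state(): the state, without advancing time (a new reading comes with each control period).
- ctrl.camera(name): name is "scene" or "top"; returns a dict with "color" (480x640x3 uint8, red, green, blue), "fx", "fy", "cx", "cy" (pixels), "extrinsics" (4x4, takes a point from world to camera coordinates). Camera axes: x right, y down, z forward; pixel columns grow to the right and rows downward; lengths in m; the calibration is good to about 2 mm. A picture is of the moment at which its call begins. There is no depth.
- ctrl.sign_off(): hands the job in, once; it reports no verdict.
The state is a dict: "t": time; "qpos": joint angles; "qd": joint speeds; "joint_torque": joint torques, N m; "position": TCP position; "eef_rot": TCP orientation; "ft_force": force on the tool from outside, world axes, zero at the start; "torque": the same for the moment, N m; "width": finger opening in m.
Only numpy, scipy, OpenCV 4.12 (cv2) and the standard library are available. Lean on these libraries where they do the work, as an engineer would, in place of code of your own. Each camera call takes 0.05 s, during which the arm holds its last target.

TASK

Weigh the lens housing standing on the left pan of the balance: thread whichever of the two bored weights it takes (the 200 g, the 100 g, or both) over the spigot of the right pan, easing each down by feel until it lies flat, then nudge the poise along its bar until the beam, let go, comes to rest level. The balance rides on knife edges and carries 2 kg at most, so move the poise with light fingertip pushes and never press or drop anything on the balance with more than 20 N. Leave the housing and everything else on the bench alone; a weight you do not need stays lying on the bench.

Things in the scene. Friction and masses are not known exactly. Their poses are not given: they have to be found in the camera images.
- balance: equal-arm trip balance, fixed; grey base 130 (x) x 330 (y) x 50 mm; origin: centre of its underside, on the bench. x points to its back, y to the left (part's) pan, z up; left and right as seen from the robot. The pans, flat discs 110 mm across and 4 mm thick, stay level and only rise and fall; their axes lie at y = +130 (left) and -130 mm (right), their tops 110 mm high at level.
- beam (a joint): tilt of the beam, rad: 0 level, positive = right (weight) pan low, negative = left (part) pan low; stops at -0.1 and +0.1. 0.1 rad moves each pan 13 mm. It tilts in proportion to the difference of the loads, about 0.1 rad for 20 g (more than that and it lies on its stop), and settles in about 2 s.
- poise (a joint): place of the sliding poise on its bar, m from its zero at the left end, up to 0.150 at the right; each mm adds 1 g to the right side (0 to 150 g). It takes about 1.3 N to slide, stays where left, and has hard stops at both ends. With the poise at 0 and empty pans the beam is level.
- poise_knob (a point): centre of the poise's knob, 19 mm across, 18 mm tall; at balance x = -90, y = 75 mm - poise value. Below the knob is its block, 26 (x) x 22 (y) x 22 mm, top 13 mm and bottom 35 mm below this point. Steel, 130 g. The bar it slides on runs along the balance's y from -102 to +102 mm; its top, and those of the flat bars holding its ends, are 22 mm or more below this point at level.
- spigot_top (a point): top centre of the upright steel spigot in the middle of the right pan: 12 mm in diameter, its edge barely broken (0.5 mm bevel), 32 mm tall above the pan's top. It moves up and down with the pan.
- part_pan_top (a point): centre of the top face of the left pan.
- housing_mid (a point): half-way up the lens housing: a stepped grey round body 56 mm tall and 54 mm in diameter with a black ring at its foot, standing on the left pan near its middle. Its weight is unknown: 180 to 383 g.
- w200_mid (a point): centre (half-way up, on the axis) of the larger bored weight, 200 g: plain steel disc 54 mm in diameter and 12 mm thick with a 13 mm through bore; starts lying flat on the bench to the right of the balance.
- w100_mid (a point): centre (half-way up, on the axis) of the smaller bored weight, 100 g: plain steel disc 40 mm in diameter and 12 mm thick with a 13 mm through bore; starts lying flat on the bench to the right of the balance.
- drops_at (a point): foot of a white dropper bottle, 28 mm in diameter and 62 mm tall (leave alone).
- screwdriver_grip (a point): grip of a 150 mm screwdriver lying on the bench (leave alone).
- eyepiece_at (a point): foot of a black eyepiece, 38 mm in diameter and 47 mm tall (leave alone).
- lens_ring_at (a point): underside centre of a thin dark trial-lens ring, 38 mm in diameter with a 30 mm opening, 6 mm thick; not a weight (leave alone).
- penlight_at (a point): middle, on the bench, of a penlight 130 mm long and 13 mm thick (leave alone).
- cream_jar_at (a point): foot of a small white jar, 48 mm in diameter and 45 mm tall (leave alone).
- prism_holder_at (a point): foot of a grey holder 45 x 30 mm with two small prisms in it, 32 mm tall (leave alone).
- pointer_tip (a point): tip of the beam's thin upright pointer, 172 mm above the bench, before an index plate 70 mm wide on the back side of the balance's middle (x = 28 to 38 mm); over the plate's long middle mark when level.
Not all that is in view belongs to the job. What is shaped like the part that bears housing_mid but red is not meant.

How it is judged:
At the end, for the whole second after the job is handed in: Beam at rest within 0.02 rad of level; at least one weight on the spigot; each weight lies flat either over the spigot (within 2 mm of its axis, on the pan or the other weight) or on the bench; the housing stands on the left pan within 25 mm of its middle (value of joint beam between -0.02 and 0.02 rad and velocity of joint beam between -0.02 and 0.02 rad/s and ((horizontal distance between w200_mid and spigot_top below 0.002 m and z of w200_mid in the frame of spigot_top below -0.012 m and angle between w200_mid's own z axis and vertical below 0.06 rad) or (height (world z) of w200_mid below 0.009 m and angle between w200_mid's own z axis and vertical below 0.1 rad)) and ((horizontal distance between w100_mid and spigot_top below 0.002 m and z of w100_mid in the frame of spigot_top below -0.012 m and angle between w100_mid's own z axis and vertical below 0.06 rad) or (height (world z) of w100_mid below 0.009 m and angle between w100_mid's own z axis and vertical below 0.1 rad)) and ((horizontal distance between w200_mid and spigot_top below 0.002 m and z of w200_mid in the frame of spigot_top below -0.012 m and angle between w200_mid's own z axis and vertical below 0.06 rad) or (horizontal distance between w100_mid and spigot_top below 0.002 m and z of w100_mid in the frame of spigot_top below -0.012 m and angle between w100_mid's own z axis and vertical below 0.06 rad)) and horizontal distance between housing_mid and part_pan_top below 0.025 m and angle between housing_mid's own z axis and vertical below 0.05 rad); the robot touches nothing.
It fails at once if the robot presses on the balance (base, beam, poise, pans or spigot) with more than 20 N (contact force between any of the fingers, the arm and balance above 20 N).
It fails at once if a weight is dropped or pressed on the balance with more than 20 N (contact force between any of w200, w100 and balance above 20 N).
It fails at once if a weight is dropped or pressed on the other weight with more than 20 N (contact force between w200 and w100 above 20 N).
It fails at once if the housing is touched by the robot (contact force between any of the fingers, the arm and housing above 1 N).
It fails at once if a bystander is pushed more than 20 mm (distance of any of drops_at, screwdriver_grip, eyepiece_at, lens_ring_at, penlight_at, cream_jar_at, prism_holder_at from where it was at the start of the episode above 0.02 m).
It also fails if it takes over 72 s, if anything falls off the work surface, if the arm or the gripper's body presses on something with over 40 N, if the wrist force passes 120 N, or if a joint passes its speed limit or range.

## Working session

There is one attempt and no reset: what is moved stays moved. The work goes in short steps, Python scripts to look and compute and a tool call to move; the robot and the scene stay as the last step left them, time stands still between calls to the robot, and variables do not carry over. Pictures are saved under pics/ and viewed, and the job is handed in when it is done.

Besides the shell and the picture viewer there is one more tool, called after ">>>" in YAML: its name, and indented under it one key for each argument. servo_tool: Moves the arm, as the interface text tells. Its arguments: {"type":"object","properties":{"steps":{"type":"array","items":{"type":"array"}}},"required":["steps"]}

```bash
mkdir -p pics; ls; cat > h.py <<'E'
import numpy as np, cv2
from workcell import ctrl
def snap(n,f):
    c=ctrl.camera(n); cv2.imwrite(f'pics/{f}.png',c['color'][:,:,::-1]); np.savez(f'{f}.npz',**{k:np.array(v) for k,v in c.items()}); return c
def ld(f): return dict(np.load(f'{f}.npz'))
def ray(c,u,v,z):
    E=np.array(c['extrinsics']);R=E[:3,:3];o=-R.T@E[:3,3]
    d=R.T@np.array([(u-c['cx'])/c['fx'],(v-c['cy'])/c['fy'],1.]);s=(z-o[2])/d[2];return o+s*d
def proj(c,p):
    E=np.array(c['extrinsics']);q=E[:3,:3]@np.array(p)+E[:3,3];return q[0]/q[2]*c['fx']+c['cx'],q[1]/q[2]*c['fy']+c['cy']
E
python3 - <<'E'
from h import *
for n in('top','scene'):
    c=snap(n,n+'0');print(c['fx'],c['cx'],c['cy']);print(np.round(c['extrinsics'],3))
print(ctrl.state())
E
```

```text
pics
538.7512117949789 334.1239770945076 234.40772397193487
[[ 0.    -1.    -0.016 -0.031]
 [-0.988  0.002 -0.152  0.557]
 [ 0.152  0.016 -0.988  1.421]
 [ 0.     0.     0.     1.   ]]
479.9016778192636 318.25182656051015 238.9531853750588
[[ 0.661  0.75   0.02  -0.348]
 [ 0.514 -0.434 -0.74  -0.23 ]
 [-0.546  0.499 -0.673  1.453]
 [ 0.     0.     0.     1.   ]]
{'t': 0.1, 'qpos': array([ 1.20781324,  0.53710151, -0.00445069,  1.53875388,  0.00259083,
        1.067285  , -0.07122297]), 'qd': array([ 0.00012207, -0.00155657, -0.00084516, -0.00090264, -0.0001179 ,
       -0.00062858,  0.00046376]), 'joint_torque': array([ 2.75755359e-03, -5.72084463e+01,  9.93849300e-01, -2.52231771e+01,
       -5.62199287e-02,  1.34808908e-02,  6.79062805e-05]), 'position': array([ 0.18990757, -0.62100922,  0.20022739]), 'eef_rot': array([ 9.89005830e-01,  1.47874522e-01, -1.63188611e-04, -7.53521158e-04]), 'ft_force': array([-0.08959229, -0.04016255, -0.51069876]), 'torque': array([ 0.04473357, -0.0029534 , -0.03713016]), 'width': 0.08803594173199862}
```

View pics/top0.png

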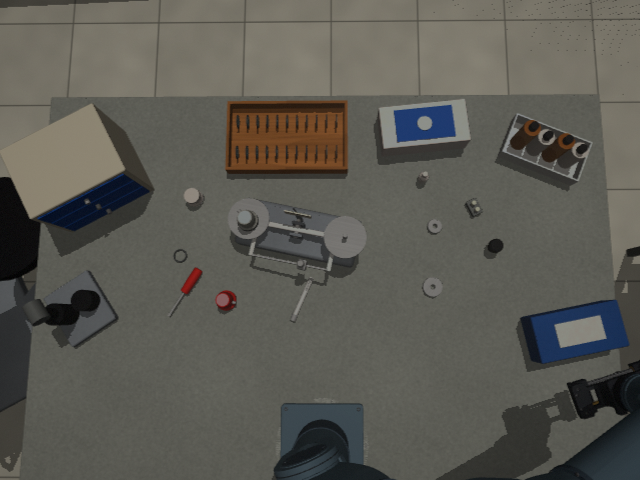

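View pics/scene0.png

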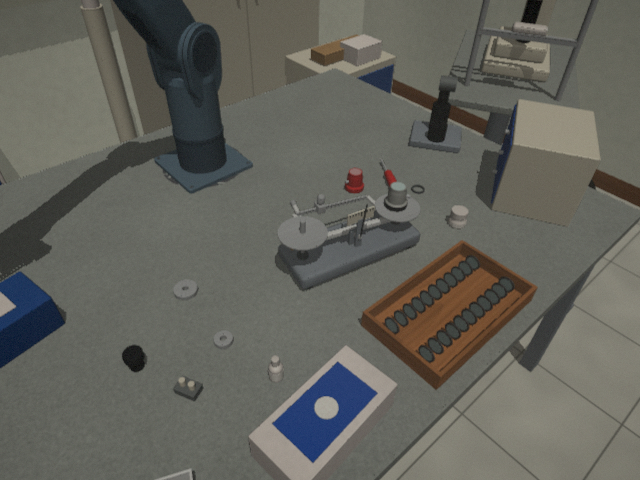

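The top view shows bored discs at (432,287), larger, and (435,227), smaller. The dark lens ring is at (180,256), the red look-alike at (227,300) and the housing on the left pan at (246,219). I'll enlarge these to confirm.

```bash
python3 - <<'E'
from h import *
c=ld('top0');im=c['color'][:,:,::-1]
a=cv2.resize(im[190:330,220:380],(800,700),interpolation=cv2.INTER_CUBIC)[:600]
cv2.imwrite('pics/t1.png',a)
b=cv2.resize(im[205:305,400:480],(480,600),interpolation=cv2.INTER_CUBIC);cv2.imwrite('pics/t2.png',b)
s=ld('scene0')['color'][:,:,::-1]
cv2.imwrite('pics/s1.png',cv2.resize(s[170:290,270:430],(800,600),interpolation=cv2.INTER_CUBIC))
g=cv2.cvtColor(im,cv2.COLOR_BGR2GRAY)
for n,(u,v),z in(('200',(432,287),.012),('100',(435,227),.012)):
    p=g[v-15:v+16,u-15:u+16];m=(p>p[0:3].mean()+25).astype(np.uint8)
    cs,h=cv2.findContours(m,cv2.RETR_EXTERNAL,cv2.CHAIN_APPROX_NONE);k=max(cs,key=cv2.contourArea)
    (x,y),r=cv2.minEnclosingCircle(k);e=cv2.fitEllipse(k)
    print(n,x+u-15,y+v-15,r,e,ray(c,e[0][0]+u-15,e[0][1]+v-15,z))
E
```

```text
Traceback (most recent call last):
ValueError: max() iterable argument is empty
```

View pics/t1.png

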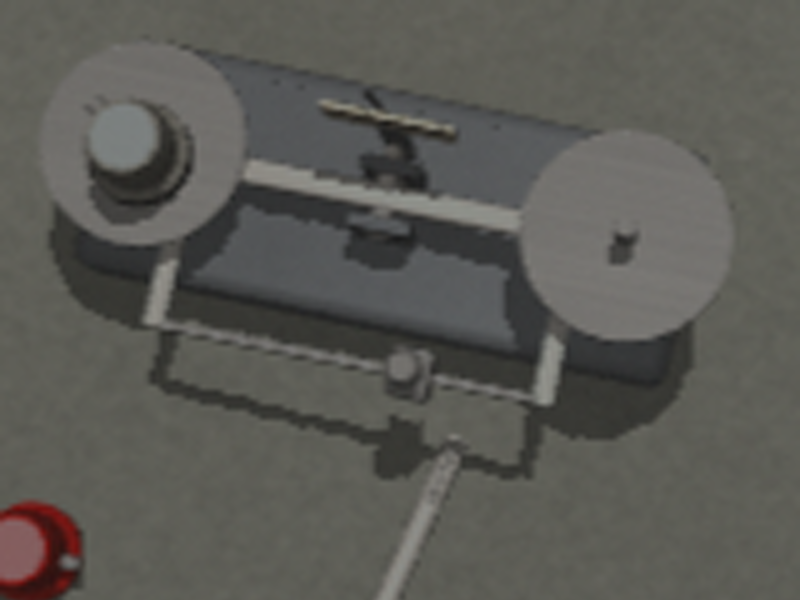

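View pics/t2.png

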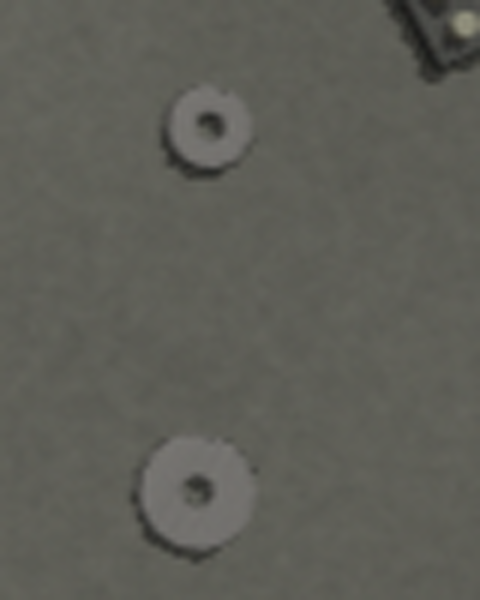

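View pics/s1.png

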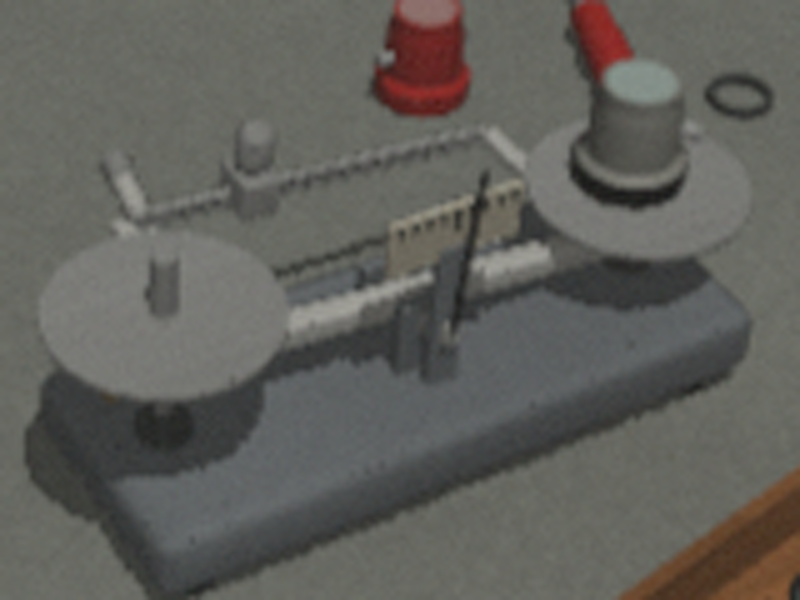

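The crops confirm it: the plain steel bored discs are the large one (w200, about (432,287)) and the small one (w100, about (435,227)). The dark ring isn't a weight, and the red body isn't the housing. The left pan is low, and the poise sits right of mid-bar. The spigot top is at about (345,236) in top and (303,220) in scene. Next I'll measure.

```bash
python3 - <<'E'
from h import *
from scipy.optimize import least_squares
c=ld('top0');s=ld('scene0')
g=cv2.cvtColor(c['color'],cv2.COLOR_RGB2GRAY).astype(float)
for n,(u,v),z,R in(('200',(432,287),.012,15),('100',(435,227),.012,11)):
    p=g[v-R:v+R+1,u-R:u+R+1];bg=np.median(np.r_[p[0],p[-1]]);hi=np.percentile(p,90);th=(bg+hi)/2
    q=cv2.resize(p.astype(np.float32),None,fx=8,fy=8,interpolation=cv2.INTER_CUBIC)
    m=(q>th).astype(np.uint8);cs,_=cv2.findContours(m,cv2.RETR_EXTERNAL,cv2.CHAIN_APPROX_NONE);k=max(cs,key=cv2.contourArea)
    e=cv2.fitEllipse(cv2.convexHull(k));uv=(np.array(e[0])+.5)/8-.5+[u-R,v-R]
    print(n,bg,hi,uv,np.array(e[1])/8,ray(c,*uv,z))
def tri(a,b):
    def f(p): return np.r_[np.array(proj(c,p))-a,np.array(proj(s,p))-b]
    r=least_squares(f,[.5,0,.1]);return r.x,r.fun
print('spig',tri((345,236.3),(302.6,220.4)),ray(c,345,236.3,.155))
print('knob',tri((301,263),(321.2,196.4)))
# pans
for n,(u,v),z in(('R',(345,237),.123),('L',(248,219),.097)):
    p=g[v-30:v+30,u-30:u+30].astype(np.float32)
    q=cv2.resize(p,None,fx=8,fy=8,interpolation=cv2.INTER_CUBIC)
    m=cv2.morphologyEx((q>125 if 0 else q>(np.percentile(q,75)+np.percentile(q,15))/2).astype(np.uint8),cv2.MORPH_OPEN,np.ones((120,120)))
    cs,_=cv2.findContours(m,cv2.RETR_EXTERNAL,cv2.CHAIN_APPROX_NONE)
    if cs:
        k=max(cs,key=cv2.contourArea);e=cv2.fitEllipse(cv2.convexHull(k));uv=(np.array(e[0])+.5)/8-.5+[u-30,v-30];print(n,uv,np.array(e[1])/8,ray(c,*uv,z))
E
```

```text
200 92.0 113.0 [432.70244789 286.23876858] [18.57196999 19.16559792] [ 0.41808435 -0.30017963  0.012     ]
100 93.0 114.0 [434.71639919 225.33966446] [13.09461308 13.42138577] [ 0.58640244 -0.31036268  0.012     ]
spig (array([ 0.53659741, -0.05935546,  0.15088392]), array([-0.64897977, -0.46913518, -0.67922619,  0.0787406 ])) [ 0.53478626 -0.06096298  0.155     ]
knob (array([0.47205907, 0.05243235, 0.12311061]), array([-0.51175531, -0.39457508, -0.59745812,  0.07505294]))
R [345.73566437 234.59465599] [37.56469345 47.04746246] [ 0.54399718 -0.06300388  0.123     ]
L [238.91274452 210.09807777] [60.65000153 92.2243042 ] [0.61400716 0.21856276 0.097     ]
```

```bash
cat >> h.py <<'E'
from scipy.spatial.transform import Rotation as Ro
def go(p=None,yaw=None):
    """shift in tool axes (cm) and turn about tool z (deg) to reach p with tool-x yaw"""
    s=ctrl.state();R=Ro.from_quat(s['eef_rot']);M=R.as_matrix()
    psi=np.degrees(np.arctan2(M[1,0],M[0,0]))
    print('pos',np.round(s['position'],4),'psi',round(psi,2),'t',round(s['t'],2),'F',np.round(s['ft_force'],2),'w',round(s['width'],4),'q',np.round(s['qpos'],2))
    if p is not None: print('shift cm',np.round(M.T@(np.array(p)-s['position'])*100,3))
    if yaw is not None:
        W=Ro.from_euler('z',yaw,degrees=True)*Ro.from_euler('x',180,degrees=True)
        print('rotvec deg',np.round((R.inv()*W).as_rotvec(degrees=True),2))
E
python3 -c "
from h import *
go([.418,-.300,.2],17)"
```

```text
pos [ 0.1899 -0.621   0.2002] psi 17.01 t 0.1 F [-0.09 -0.04 -0.51] w 0.088 q [ 1.21  0.54 -0.    1.54  0.    1.07 -0.07]
shift cm [ 31.201 -24.025   0.057]
rotvec deg [-0.09  0.01  0.01]
```

>>> servo_tool:
  steps:
    - [[1.6,-1.2,0],[0,0,0],0]
    - [[3.2,-2.4,0],[0,0,0],0]
    - [[3.2,-2.4,0],[0,0,0],0]
    - [[3.2,-2.4,0],[0,0,0],0]
    - [[3.2,-2.4,0],[0,0,0],0]
    - [[3.2,-2.4,0],[0,0,0],0]
    - [[3.2,-2.4,0],[0,0,0],0]
    - [[3.2,-2.4,0],[0,0,0],0]
    - [[3.2,-2.4,0],[0,0,0],0]
    - [[3.2,-2.4,0],[0,0,0],0]
    - [[0.8,-1.2,0],[0,0,0],0]
    - [[0,0,0],[0,0,0],0]

```text
t: 1.6
position: [0.418, -0.2997, 0.2009]
eef_rot: [0.989, 0.149, -0.0, -0.0]
ft_force: [-0.2, -0.0, -0.2]
width: 0.0882
```

```bash
python3 -c "
from h import *
go([.418,-.300,.02],17)
snap('top','top1');snap('scene','scene1')"
```

```text
pos [ 0.418  -0.2997  0.2009] psi 17.12 t 1.6 F [-0.2  -0.02 -0.23] w 0.0882 q [ 0.66  0.31 -0.15  1.89  0.06  0.95 -0.79]
shift cm [3.0000e-03 3.0000e-02 1.8095e+01]
rotvec deg [-0.02  0.03  0.12]
```

View pics/scene1.png

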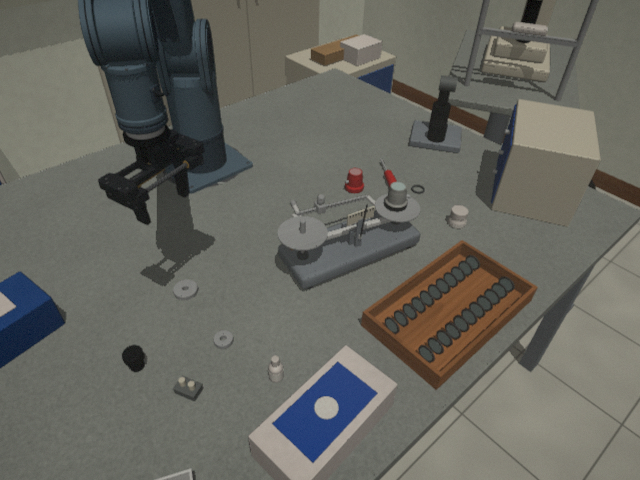

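The gripper is above w200. Descending for the first of two squeezes, which will centre the disc.

>>> servo_tool:
  steps:
    - [[0,0,2.5],[0,0,0],0]
    - [[0,0,4],[0,0,0],0]
    - [[0,0,4],[0,0,0],0]
    - [[0,0,4],[0,0,0],0]
    - [[0,0,3],[0,0,0],0]
    - [[0,0,1.5],[0,0,0],0]
    - [[0,0,0.7],[0,0,0],0]
    - [[0,0,0],[0,0,0],255]
    - [[0,0,0],[0,0,0],255]
    - [[0,0,0],[0,0,0],255]
    - [[0,0,0],[0,0,0],255]

```text
t: 3.08
position: [0.4185, -0.301, 0.0044]
eef_rot: [0.989, 0.148, 0.0, 0.0]
ft_force: [-0.1, 0.5, 0.2]
width: 0.0505
```

```bash
python3 -c "
from h import *
c=snap('scene','scene2');print(proj(c,[.418,-.3,.006]))
im=c['color'][:,:,::-1];cv2.imwrite('pics/s2.png',cv2.resize(im[230:340,120:260],(700,550),interpolation=cv2.INTER_CUBIC))
go()
c=snap('top','top2');im=c['color'][:,:,::-1];cv2.imwrite('pics/t3.png',cv2.resize(im[240:340,380:480],(600,600),interpolation=cv2.INTER_CUBIC))
"
```

```text
(np.float64(185.31345834408268), np.float64(288.67226356278604))
pos [ 0.4185 -0.3009  0.0043] psi 17.01 t 3.12 F [-0.58 -0.08 -0.39] w 0.046 q [ 0.62  0.62 -0.11  2.    0.13  0.52 -0.85]
```

View pics/s2.png

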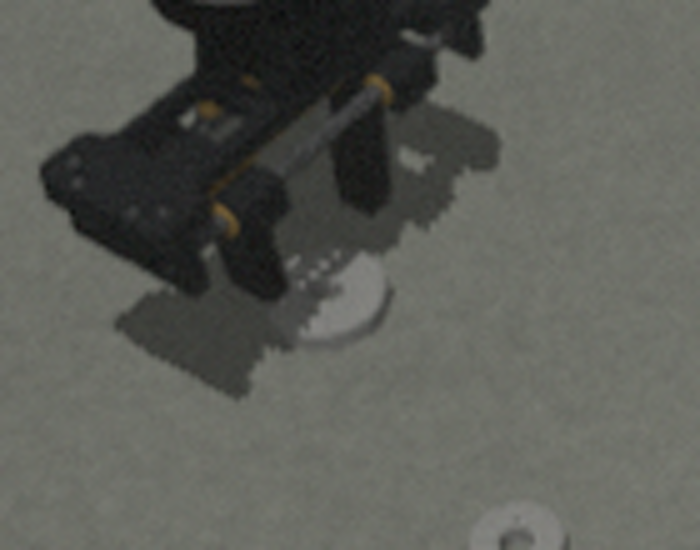

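View pics/t3.png

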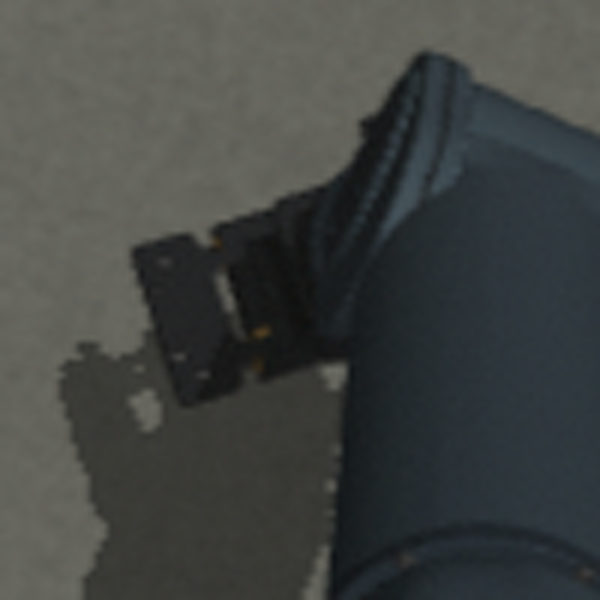

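```bash
python3 -c "
from h import *
c=ld('scene1');print(proj(c,[.418,-.2997,.2009]),proj(c,[.418,-.2997,.22]))
y=np.array([.2925,-.956,0])
for k in(-.05,.05): print(k,proj(c,np.array([.418,-.2997,.2009])+k*y))
c=ld('scene2')
for k in(-.03,.03): print(k,proj(c,np.array([.4185,-.301,.0044])+k*y))
c=ld('top1');print(proj(c,[.418,-.2997,.2009]))
im=ld('scene1')['color'][:,:,::-1];cv2.imwrite('pics/s3.png',cv2.resize(im[120:320,80:240],(640,800),interpolation=cv2.INTER_CUBIC)[:600])
im=ld('top1')['color'][:,:,::-1];cv2.imwrite('pics/t4.png',cv2.resize(im[220:370,400:550],(600,600),interpolation=cv2.INTER_CUBIC))
"
```

```text
(np.float64(168.8749337937809), np.float64(221.971733189735)) (np.float64(167.0003719717702), np.float64(214.4277725620174))
-0.05 (np.float64(186.68845616323696), np.float64(208.57041977117007))
0.05 (np.float64(149.81252666210978), np.float64(236.31259667453568))
-0.03 (np.float64(194.39063107079082), np.float64(281.14785557354026))
0.03 (np.float64(175.5724405839868), np.float64(298.15059463772394))
(np.float64(445.59797630500583), np.float64(281.7838978587721))
```

View pics/s3.png

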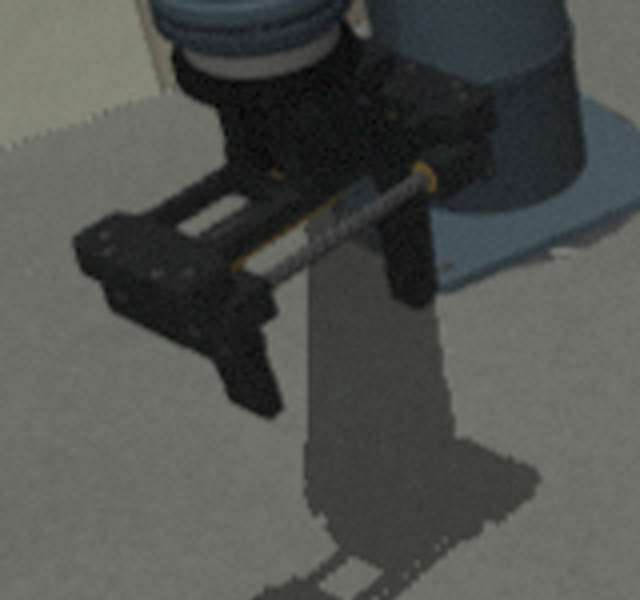

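View pics/t4.png

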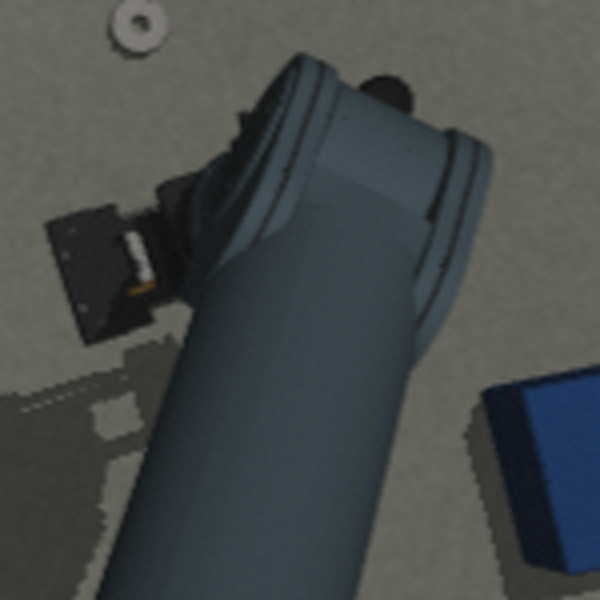

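The scene crop shows the finger tips about 25–30 mm higher than the TCP while open, at (193,271) and (173,289). So the jaws closed above the disc and missed it. I'll reopen and go down by feel.

>>> servo_tool:
  steps:
    - [[0,0,0],[0,0,0],0]
    - [[0,0,0],[0,0,0],0]
    - [[0,0,0],[0,0,0],0]
    - [[0,0,0],[0,0,0],0]

```text
t: 3.68
position: [0.4182, -0.3008, 0.004]
eef_rot: [0.989, 0.148, -0.0, -0.0]
ft_force: [-0.2, -0.4, -0.2]
width: 0.08
```

```bash
python3 -c "
from h import *
go()
c=snap('scene','scene3')
im=c['color'][:,:,::-1];cv2.imwrite('pics/s4.png',cv2.resize(im[230:340,120:260],(700,550),interpolation=cv2.INTER_CUBIC))
y=np.array([.2925,-.956,0])
for z in(.0044,.02,.03):
  print([np.round((np.array(proj(c,np.array([.4185,-.301,z])+k*y))-[120,230])*5) for k in (-.0535,.0535)])
"
```

```text
pos [ 0.4182 -0.3008  0.004 ] psi 17.0 t 3.67 F [-0.21 -0.38 -0.24] w 0.08 q [ 0.62  0.62 -0.11  2.    0.13  0.52 -0.85]
[array([407., 224.]), array([239., 376.])]
[array([402., 200.]), array([232., 352.])]
[array([399., 185.]), array([228., 337.])]
```

View pics/s4.png

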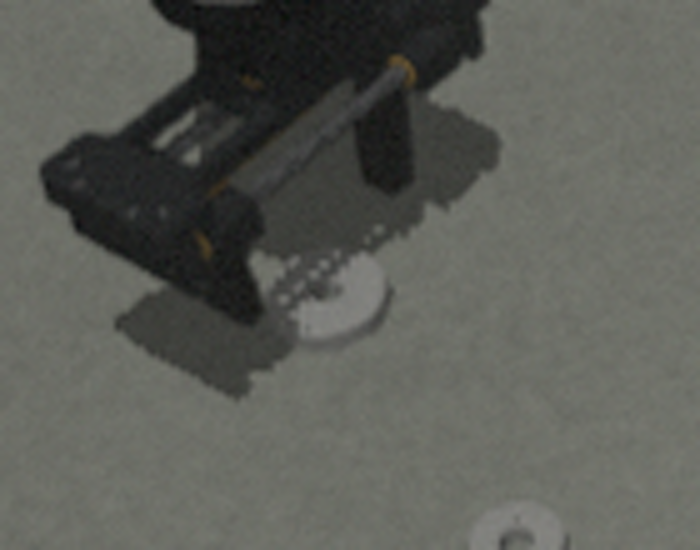

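>>> servo_tool:
  steps:
    - [[0,0,0.2],[0,0,0],0]
    - [[0,0,0.2],[0,0,0],0]
    - [[0,0,0],[0,0,0],0]

```text
t: 4.1
position: [0.4181, -0.3007, -0.0002]
eef_rot: [0.989, 0.148, -0.0, -0.0]
ft_force: [0.4, -0.2, 0.2]
width: 0.0884
```

>>> servo_tool:
  steps:
    - [[0,0,0.2],[0,0,0],0]
    - [[0,0,0.1],[0,0,0],0]
    - [[0,0,0],[0,0,0],0]

```text
t: 4.47
position: [0.4182, -0.3008, -0.0031]
eef_rot: [0.989, 0.148, -0.0, -0.0]
ft_force: [0.4, 1.3, -0.1]
width: 0.088
```

>>> servo_tool:
  steps:
    - [[0,0,0.4],[0,0,0],0]
    - [[0,0,0.4],[0,0,0],0]
    - [[0,0,0.2],[0,0,0],0]

```text
t: 4.85
position: [0.418, -0.3007, -0.0134]
eef_rot: [0.989, 0.148, -0.0, -0.0]
ft_force: [-0.3, -1.1, -0.6]
width: 0.0878
```

```bash
python3 -c "
from h import *
go()
c=snap('scene','scene4')
im=c['color'][:,:,::-1];cv2.imwrite('pics/s5.png',cv2.resize(im[230:340,120:260],(700,550),interpolation=cv2.INTER_CUBIC))
"
```

```text
pos [ 0.418  -0.3007 -0.0134] psi 17.01 t 4.85 F [-0.33 -1.15 -0.59] w 0.0878 q [ 0.62  0.66 -0.1   2.    0.13  0.49 -0.86]
```

View pics/s5.png

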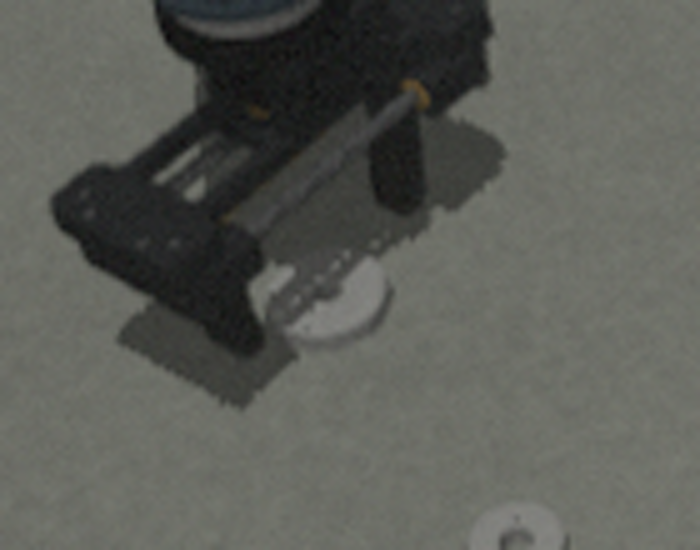

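>>> servo_tool:
  steps:
    - [[0,0,0.3],[0,0,0],0]
    - [[0,0,0.2],[0,0,0],0]
    - [[0,0,0],[0,0,0],0]

```text
t: 5.28
position: [0.4181, -0.3007, -0.0182]
eef_rot: [0.989, 0.148, -0.0, -0.0]
ft_force: [1.0, -0.2, -0.1]
width: 0.0883
```

>>> servo_tool:
  steps:
    - [[0,0,0.2],[0,0,0],0]
    - [[0,0,0],[0,0,0],0]

```text
t: 5.52
position: [0.4182, -0.3008, -0.0201]
eef_rot: [0.989, 0.148, -0.0, -0.0]
ft_force: [-0.1, -0.5, -0.3]
width: 0.0882
```

>>> servo_tool:
  steps:
    - [[0,0,0.2],[0,0,0],0]
    - [[0,0,0],[0,0,0],0]

```text
t: 5.78
position: [0.4181, -0.3007, -0.0221]
eef_rot: [0.989, 0.148, -0.0, -0.0]
ft_force: [0.2, 0.3, 0.3]
width: 0.0882
```

>>> servo_tool:
  steps:
    - [[0,0,0.2],[0,0,0],0]
    - [[0,0,0],[0,0,0],0]

```text
t: 6.02
position: [0.4181, -0.3008, -0.0241]
eef_rot: [0.989, 0.148, -0.0, -0.0]
ft_force: [0.5, 0.4, 0.8]
width: 0.088
```

>>> servo_tool:
  steps:
    - [[0,0,0.2],[0,0,0],0]
    - [[0,0,0],[0,0,0],0]

```text
t: 6.28
position: [0.4181, -0.3007, -0.0262]
eef_rot: [0.989, 0.148, -0.0, -0.0]
ft_force: [0.5, -0.1, -0.3]
width: 0.0879
```

```bash
python3 -c "
from h import *
c=snap('scene','scene5')
im=c['color'][:,:,::-1];cv2.imwrite('pics/s6.png',cv2.resize(im[250:330,140:240],(800,640),interpolation=cv2.INTER_CUBIC)[:600])
y=np.array([.2925,-.956,0]);x=np.array([.956,.2925,0])
for z in(0,.006):
  print([np.round((np.array(proj(c,np.array([.4181,-.3007,z])+k*y+j*x))-[140,250])*8) for k in (-.0535,.0535) for j in (-.009,.009)])
"
```

```text
[array([470., 195.]), array([517., 220.]), array([202., 436.]), array([250., 464.])]
[array([467., 181.]), array([514., 206.]), array([197., 422.]), array([246., 450.])]
```

View pics/s6.png

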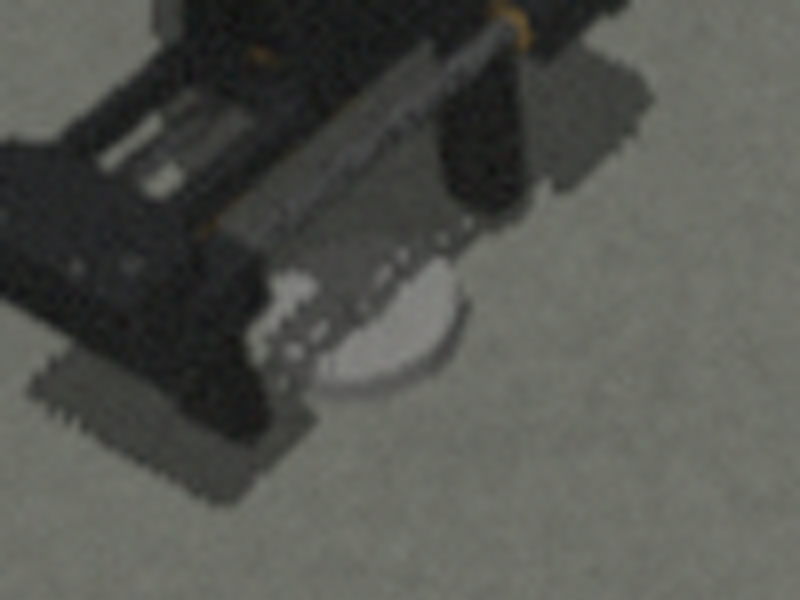

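>>> servo_tool:
  steps:
    - [[0,0,0],[0,0,0],150]
    - [[0,0,0],[0,0,0],150]
    - [[0,0,0],[0,0,0],150]
    - [[0,0,0],[0,0,0],150]

```text
t: 6.82
position: [0.4183, -0.3008, -0.0259]
eef_rot: [0.989, 0.148, -0.0, 0.0]
ft_force: [-1.9, 0.9, 17.5]
width: 0.0502
```

```bash
python3 -c "
from h import *
go()
c=snap('scene','scene6')
im=c['color'][:,:,::-1];cv2.imwrite('pics/s7.png',cv2.resize(im[250:330,140:240],(800,640),interpolation=cv2.INTER_CUBIC)[:600])
"
```

```text
pos [ 0.4183 -0.3008 -0.0259] psi 17.01 t 6.83 F [-1.93  0.92 17.53] w 0.0502 q [ 0.61  0.68 -0.1   2.    0.14  0.46 -0.86]
```

View pics/s7.png

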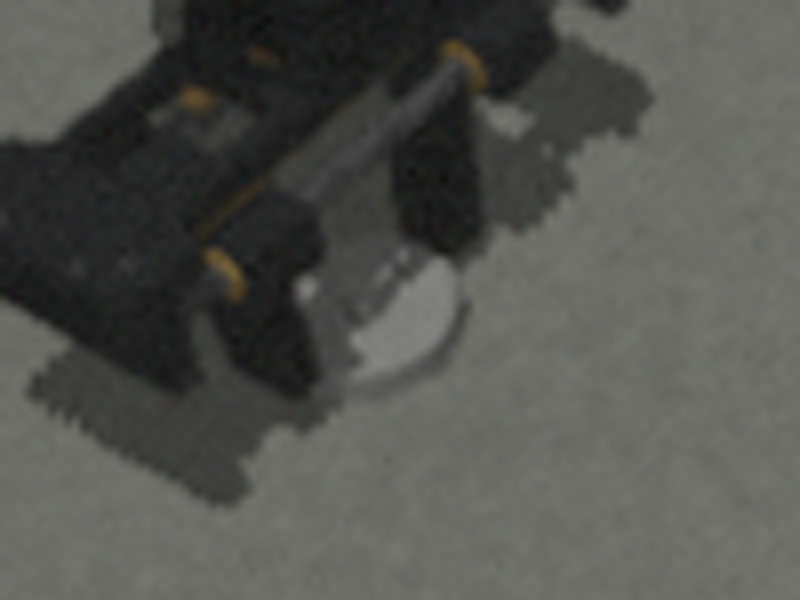

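The tips have come down on top of the disc (17 N upward, width 50 mm, less than its 54 mm diameter). I'll back up, open and go lower until the bench is felt.

>>> servo_tool:
  steps:
    - [[0,0,-0.4],[0,0,0],0]
    - [[0,0,0],[0,0,0],0]
    - [[0,0,0],[0,0,0],0]
    - [[0,0,0.4],[0,0,0],0]
    - [[0,0,0.3],[0,0,0],0]
    - [[0,0,0],[0,0,0],0]

```text
t: 7.62
position: [0.4179, -0.3006, -0.0294]
eef_rot: [0.989, 0.148, -0.0, -0.0]
ft_force: [-0.4, -0.0, 0.7]
width: 0.0883
```

>>> servo_tool:
  steps:
    - [[0,0,0.2],[0,0,0],0]
    - [[0,0,0],[0,0,0],0]

```text
t: 7.88
position: [0.4182, -0.3008, -0.0311]
eef_rot: [0.989, 0.148, -0.0, -0.0]
ft_force: [0.5, 0.4, -0.6]
width: 0.0881
```

>>> servo_tool:
  steps:
    - [[0,0,0.2],[0,0,0],0]
    - [[0,0,0],[0,0,0],0]

```text
t: 8.12
position: [0.4181, -0.3008, -0.0331]
eef_rot: [0.989, 0.148, -0.0, -0.0]
ft_force: [-0.7, 0.4, 0.6]
width: 0.0884
```

>>> servo_tool:
  steps:
    - [[0,0,0],[0,0,0],100]
    - [[0,0,0],[0,0,0],100]
    - [[0,0,0],[0,0,0],100]
    - [[0,0,0],[0,0,0],100]

```text
t: 8.62
position: [0.4183, -0.3008, -0.033]
eef_rot: [0.989, 0.148, -0.0, -0.0]
ft_force: [-0.8, 0.1, 0.6]
width: 0.0536
```

>>> servo_tool:
  steps:
    - [[0,0,0],[0,0,0],255]
    - [[0,0,0],[0,0,0],255]
    - [[0,0,0],[0,0,0],255]

```text
t: 9.0
position: [0.4183, -0.3007, -0.0329]
eef_rot: [0.989, 0.148, -0.0, -0.0]
ft_force: [-0.4, 0.5, 0.8]
width: 0.0526
```

>>> servo_tool:
  steps:
    - [[0,0,0],[0,0,0],50]
    - [[0,0,0],[0,0,0],50]
    - [[0,0,0],[0,0,-10],50]
    - [[0,0,0],[0,0,-10],50]
    - [[0,0,0],[0,0,-10],50]
    - [[0,0,0],[0,0,-10],50]
    - [[0,0,0],[0,0,-10],50]
    - [[0,0,0],[0,0,-10],50]
    - [[0,0,0],[0,0,-10],50]
    - [[0,0,0.1],[0,0,-10],50]
    - [[0,0,0.1],[0,0,-10],50]
    - [[0,0,0],[0,0,0],255]
    - [[0,0,0],[0,0,0],255]
    - [[0,0,0],[0,0,0],255]
    - [[0,0,0],[0,0,0],255]

```text
t: 10.88
position: [0.4182, -0.3009, -0.035]
eef_rot: [0.595, 0.804, -0.0, -0.0]
ft_force: [-0.8, -0.7, -1.2]
width: 0.0535
```

```bash
python3 -c "
from h import *
go()
c=snap('scene','scene7')
im=c['color'][:,:,::-1];cv2.imwrite('pics/s8.png',cv2.resize(im[230:340,120:260],(700,550),interpolation=cv2.INTER_CUBIC))
"
```

```text
pos [ 0.4182 -0.3009 -0.035 ] psi 106.96 t 10.88 F [-0.81 -0.66 -1.22] w 0.0535 q [ 0.9   0.75 -0.47  1.98  0.63  0.55  0.29]
```

View pics/s8.png

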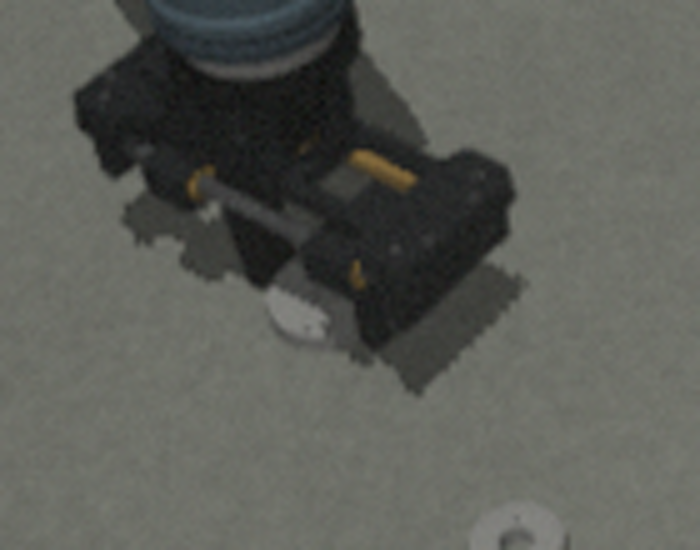

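The disc is gripped and centred both ways. Lifting it and carrying it over toward the spigot.

>>> servo_tool:
  steps:
    - [[0,0,-1],[0,0,0],255]
    - [[0,0,-2.5],[0,0,0],255]
    - [[0,0,-4],[0,0,0],255]
    - [[0,0,-4],[0,0,0],255]
    - [[0,0,-4],[0,0,0],255]
    - [[0,0,-4],[0,0,0],255]
    - [[0,0,-2],[0,0,0],255]
    - [[0,0,0],[0,0,9],255]
    - [[0,0,0],[0,0,9.5],255]
    - [[0,0,0],[0,0,9],255]

```text
t: 12.18
position: [0.4179, -0.3004, 0.1805]
eef_rot: [0.77, 0.638, -0.0, -0.0]
ft_force: [-0.1, -0.3, -1.7]
width: 0.0532
```

```bash
python3 -c "
from h import *
go([.5355,-.060,.18],79.5)"
```

```text
pos [ 0.4179 -0.3004  0.1805] psi 79.21 t 12.18 F [-0.06 -0.33 -1.65] w 0.0532 q [ 1.02  0.4  -0.61  1.89  0.28  0.94  0.1 ]
shift cm [25.814  7.05   0.049]
rotvec deg [-0.01 -0.   -0.29]
```

>>> servo_tool:
  steps:
    - [[1.6,0.45,0],[0,0,0],255]
    - [[3.2,0.9,0],[0,0,0],255]
    - [[3.2,0.9,0],[0,0,0],255]
    - [[3.2,0.9,0],[0,0,0],255]
    - [[3.2,0.9,0],[0,0,0],255]
    - [[3.2,0.9,0],[0,0,0],255]
    - [[3.2,0.9,0],[0,0,0],255]
    - [[3.2,0.8,0],[0,0,0],255]
    - [[1.8,0.4,0],[0,0,0],255]
    - [[0,0,0],[0,0,0],255]
    - [[0,0,0],[0,0,0],255]

```text
t: 13.55
position: [0.5339, -0.0614, 0.1798]
eef_rot: [0.769, 0.639, -0.001, 0.0]
ft_force: [0.0, -0.2, -1.2]
width: 0.0531
```

```bash
python3 -c "
from h import *
go([.5355,-.060,.18],79.5)
c=snap('scene','scene8')
print(proj(c,[.5355,-.060,.215]),proj(c,[.5355,-.060,.155]))
im=c['color'][:,:,::-1];cv2.imwrite('pics/s9.png',cv2.resize(im[140:260,230:390],(800,600),interpolation=cv2.INTER_CUBIC))
c=snap('top','top8');im=c['color'][:,:,::-1];cv2.imwrite('pics/t9.png',cv2.resize(im[180:300,290:410],(600,600),interpolation=cv2.INTER_CUBIC))
print(proj(c,[.5355,-.060,.215]),proj(c,[.5355,-.060,.155]))
"
```

```text
pos [ 0.5339 -0.0614  0.1798] psi 79.47 t 13.55 F [ 0.01 -0.16 -1.18] w 0.0531 q [ 0.55  0.45 -0.66  1.83  0.33  0.97 -0.44]
shift cm [ 0.163  0.128 -0.018]
rotvec deg [-0.04  0.06 -0.03]
(np.float64(301.23899540641224), np.float64(196.467433442329)) (np.float64(301.35402371502875), np.float64(218.87803224483375))
(np.float64(344.69786730912284), np.float64(232.29103169267808)) (np.float64(344.61439878751764), np.float64(236.01880529365476))
```

View pics/s9.png

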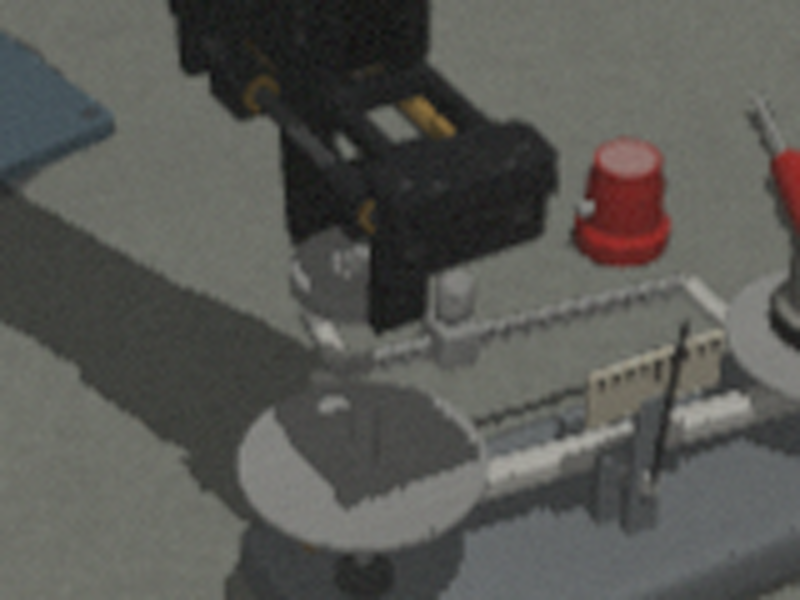

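View pics/t9.png

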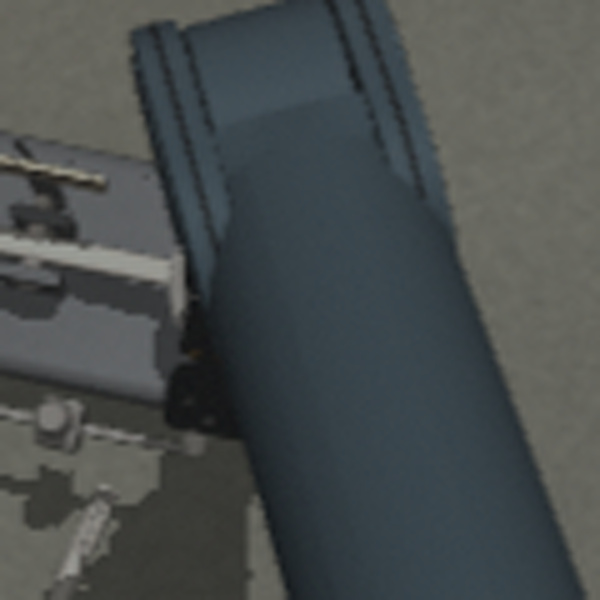

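```bash
python3 - <<'E'
from h import *
a=ld('top0')['color'][:,:,::-1][212:262,320:370]
b=ld('scene0')['color'][:,:,::-1][210:260,275:330]
A=cv2.resize(a,(400,400),interpolation=cv2.INTER_NEAREST);B=cv2.resize(b,(440,400),interpolation=cv2.INTER_NEAREST)
f=lambda x:cv2.convertScaleAbs(x,alpha=1.6,beta=-40)
cv2.imwrite('pics/z1.png',np.hstack([f(A),f(B)])[:, :800])
E
```

```text
(no output)
```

View pics/z1.png

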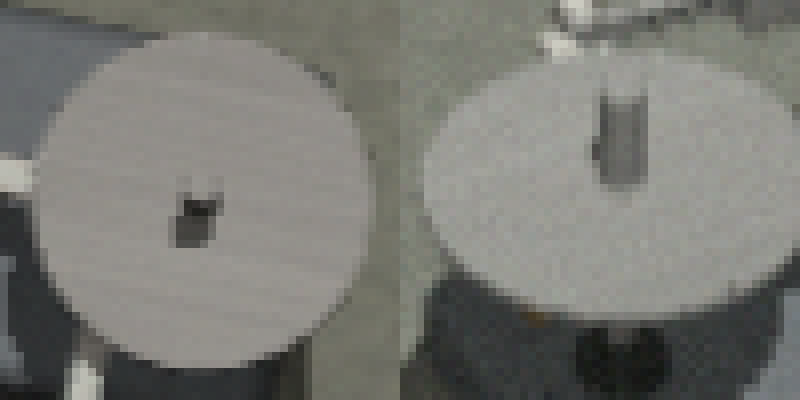

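```bash
python3 - <<'E'
from h import *
from scipy.optimize import least_squares
c=ld('top0');s=ld('scene0')
def tri(a,b):
    f=lambda p: np.r_[np.array(proj(c,p))-a,np.array(proj(s,p))-b]
    r=least_squares(f,[.5,0,.1]);return r.x,r.fun
print(tri((344.6,234.1),(302.4,220.0)))
print('top',ray(c,344.6,234.1,.155),ray(c,344.9,236.4,.123))
print('sc',ray(s,302.4,220.,.155),ray(s,302.4,(173.5/8)+209.5,.123))
# camera check with w200 known at (.4182,-.3009,.012)
print('200 in scene',proj(s,[.4182,-.3009,.012]),'top',proj(c,[.4182,-.3009,.012]))
E
```

```text
(array([ 0.54003945, -0.06039872,  0.15505988]), array([ 0.16883499,  0.12230928,  0.17640882, -0.02050678]))
top [ 0.54035949 -0.05997706  0.155     ] [ 0.5393213  -0.06084862  0.123     ]
sc [ 0.53979471 -0.06068466  0.155     ] [ 0.53958014 -0.06060786  0.123     ]
200 in scene (np.float64(184.54994101248977), np.float64(287.1122944343558)) top (np.float64(432.9663375137087), np.float64(286.1960322438022))
```

Both views agree on the spigot top at (0.540, −0.0605, 0.155). Moving over it.

```bash
python3 -c "
from h import *
go([.5398,-.0606,.13],79.5)"
```

```text
pos [ 0.534  -0.0616  0.1799] psi 79.41 t 13.65 F [ 0.    0.81 -2.26] w 0.0533 q [ 0.55  0.45 -0.66  1.83  0.33  0.97 -0.44]
shift cm [0.205 0.551 4.985]
rotvec deg [-0.03  0.05 -0.09]
```

>>> servo_tool:
  steps:
    - [[0.1,0.28,1.5],[0,0,0],255]
    - [[0.1,0.27,2],[0,0,0],255]
    - [[0,0,1.2],[0,0,0],255]
    - [[0,0,0.3],[0,0,0],255]
    - [[0,0,0],[0,0,0],255]
    - [[0,0,0],[0,0,0],255]

```text
t: 14.4
position: [0.5408, -0.059, 0.1305]
eef_rot: [0.769, 0.64, 0.0, 0.0]
ft_force: [-0.1, 0.6, -2.0]
width: 0.0532
```

```bash
cat > look.py <<'E'
import sys
from h import *
n=sys.argv[1]
go([.5398,-.0606,.13],79.5)
c=snap('scene',n)
im=c['color'][:,:,::-1];cv2.imwrite(f'pics/{n}_z.png',cv2.resize(im[150:270,260:420],(800,600),interpolation=cv2.INTER_CUBIC))
E
python3 look.py a1
```

```text
pos [ 0.5408 -0.059   0.1305] psi 79.51 t 14.4 F [-0.06  0.61 -1.95] w 0.0532 q [ 0.51  0.53 -0.63  1.85  0.39  0.89 -0.49]
shift cm [-0.179 -0.065  0.049]
rotvec deg [ 0.06 -0.    0.01]
```

View pics/a1_z.png

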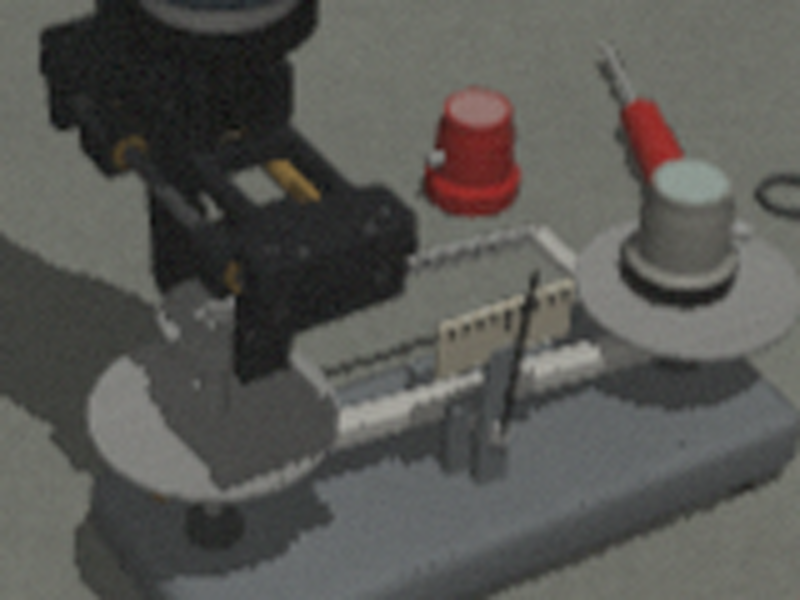

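>>> servo_tool:
  steps:
    - [[-0.18,-0.06,0],[0,0,0],255]
    - [[0,0,0],[0,0,0],255]

```text
t: 14.7
position: [0.5394, -0.061, 0.1302]
eef_rot: [0.769, 0.639, -0.0, 0.0]
ft_force: [-0.5, 0.6, -1.9]
width: 0.0531
```

```bash
python3 -c "
from h import *
go([.5398,-.0606,.13],79.5)"
```

```text
pos [ 0.5394 -0.061   0.1302] psi 79.48 t 14.7 F [-0.47  0.56 -1.88] w 0.0531 q [ 0.51  0.53 -0.63  1.86  0.39  0.88 -0.49]
shift cm [0.048 0.031 0.018]
rotvec deg [ 0.01  0.01 -0.02]
```

>>> servo_tool:
  steps:
    - [[0.04,0.03,0.3],[0,0,0],255]
    - [[0,0,0.3],[0,0,0],255]
    - [[0,0,0.3],[0,0,0],255]
    - [[0,0,0.3],[0,0,0],255]
    - [[0,0,0.3],[0,0,0],255]
    - [[0,0,0],[0,0,0],255]
    - [[0,0,0],[0,0,0],255]

```text
t: 15.58
position: [0.5397, -0.0603, 0.115]
eef_rot: [0.769, 0.639, -0.0, -0.0]
ft_force: [-0.7, 1.0, -0.9]
width: 0.0532
```

```bash
python3 look.py a2
```

```text
pos [ 0.5397 -0.0603  0.115 ] psi 79.51 t 15.57 F [-0.66  0.97 -0.85] w 0.0532 q [ 0.5   0.55 -0.62  1.87  0.41  0.86 -0.51]
shift cm [-0.026  0.011 -1.496]
rotvec deg [-0.01  0.    0.01]
```

View pics/a2_z.png

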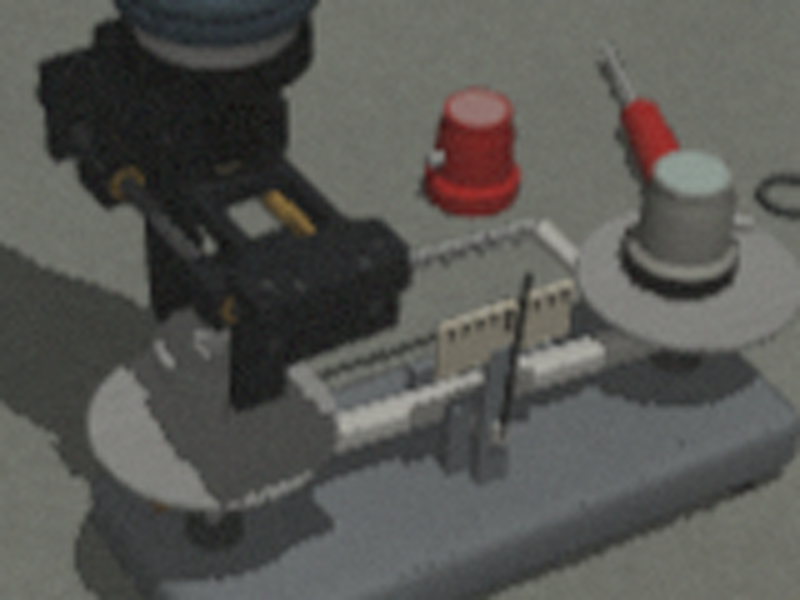

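The left pan, housing and pointer (tip moved from 535 to 527 px in the zoom) show the right pan was pushed down about 5 mm. So the disc is resting on the spigot top, not threaded, with about 1 N of contact. I'll do a gentle spiral search at this load.

>>> servo_tool:
  steps:
    - [[0.035,0,0],[0,0,0],255]
    - [[0.035,0,0],[0,0,0],255]
    - [[0,0.035,0],[0,0,0],255]
    - [[0,0.035,0],[0,0,0],255]
    - [[-0.035,0,0],[0,0,0],255]
    - [[-0.035,0,0],[0,0,0],255]
    - [[-0.035,0,0],[0,0,0],255]
    - [[-0.035,0,0],[0,0,0],255]
    - [[0,-0.035,0],[0,0,0],255]
    - [[0,-0.035,0],[0,0,0],255]
    - [[0,-0.035,0],[0,0,0],255]
    - [[0,-0.035,0],[0,0,0],255]
    - [[0.035,0,0],[0,0,0],255]
    - [[0.035,0,0],[0,0,0],255]
    - [[0.035,0,0],[0,0,0],255]
    - [[0.035,0,0],[0,0,0],255]

```text
t: 17.62
position: [0.5391, -0.0607, 0.1149]
eef_rot: [0.769, 0.639, -0.001, 0.0]
ft_force: [0.2, -6.2, -1.8]
width: 0.053
```

```bash
cat >> look.py <<'E'
def reg(a): return cv2.cvtColor(a['color'],cv2.COLOR_RGB2GRAY)[175:215,380:415].astype(np.float32)
r=reg(ld('scene0'));w=cv2.createHanningWindow(r.shape[::-1],cv2.CV_32F)
for k in('a1','a2',n): print(k,'housing shift px (down+)',np.round(cv2.phaseCorrelate(r,reg(ld(k)),w)[0],2))
E
python3 look.py a3
```

```text
pos [ 0.5391 -0.0607  0.1149] psi 79.46 t 17.62 F [ 0.18 -6.2  -1.78] w 0.053 q [ 0.5   0.55 -0.62  1.87  0.41  0.86 -0.51]
shift cm [ 0.018  0.071 -1.509]
rotvec deg [-0.01  0.08 -0.04]
a1 housing shift px (down+) [ 0.04 -0.02]
a2 housing shift px (down+) [ 0.09 -1.75]
a3 housing shift px (down+) [-0.06 -0.13]
```

View pics/a3_z.png

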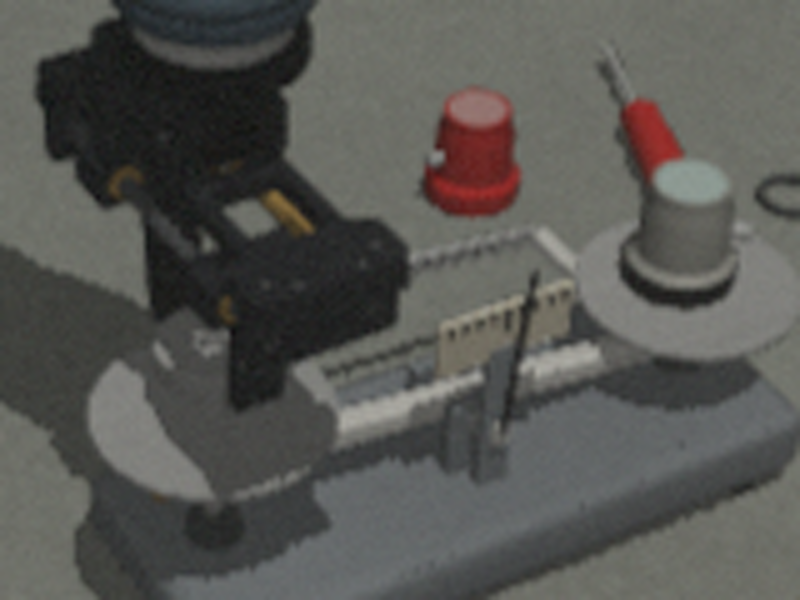

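It's threaded: housing and pan are back at the stop, and there is a −6 N side force. I'll ease that off and then lower.

>>> servo_tool:
  steps:
    - [[-0.05,0,0],[0,0,0],255]
    - [[0,0,0],[0,0,0],255]

```text
t: 17.92
position: [0.539, -0.0607, 0.115]
eef_rot: [0.769, 0.639, -0.0, 0.0]
ft_force: [0.1, -4.9, -2.0]
width: 0.053
```

>>> servo_tool:
  steps:
    - [[-0.08,0,0],[0,0,0],255]
    - [[0,0,0],[0,0,0],255]

```text
t: 18.18
position: [0.539, -0.0607, 0.115]
eef_rot: [0.769, 0.64, 0.0, -0.0]
ft_force: [-0.3, -5.0, -2.8]
width: 0.0534
```

>>> servo_tool:
  steps:
    - [[-0.08,0,0],[0,0,0],255]
    - [[0,0,0],[0,0,0],255]

```text
t: 18.42
position: [0.539, -0.0609, 0.1151]
eef_rot: [0.769, 0.64, 0.0, -0.0]
ft_force: [0.9, -2.0, -2.2]
width: 0.0528
```

>>> servo_tool:
  steps:
    - [[-0.03,0,0.2],[0,0,0],255]
    - [[0,0,0.2],[0,0,0],255]
    - [[0,0,0.2],[0,0,0],255]
    - [[0,0,0.2],[0,0,0],255]
    - [[0,0,0],[0,0,0],255]

```text
t: 19.05
position: [0.5386, -0.0617, 0.1068]
eef_rot: [0.769, 0.64, -0.0, -0.0]
ft_force: [-0.7, 0.4, -1.0]
width: 0.0535
```

>>> servo_tool:
  steps:
    - [[0.02,0,0.3],[0,0,0],255]
    - [[0,0,0.3],[0,0,0],255]
    - [[0,0,0.3],[0,0,0],255]
    - [[0,0,0.3],[0,0,0],255]
    - [[0,0,0],[0,0,0],255]

```text
t: 19.68
position: [0.5386, -0.0617, 0.0947]
eef_rot: [0.769, 0.639, -0.0, -0.0]
ft_force: [0.5, -1.3, -2.2]
width: 0.0535
```

```bash
python3 look.py a4
```

```text
pos [ 0.5386 -0.0617  0.0947] psi 79.51 t 19.68 F [ 0.54 -1.28 -2.2 ] w 0.0535 q [ 0.49  0.58 -0.6   1.88  0.43  0.82 -0.52]
shift cm [ 0.128  0.094 -3.529]
rotvec deg [-0.03  0.    0.01]
a1 housing shift px (down+) [ 0.04 -0.02]
a2 housing shift px (down+) [ 0.09 -1.75]
a4 housing shift px (down+) [-0.12 -0.  ]
```

View pics/a4_z.png

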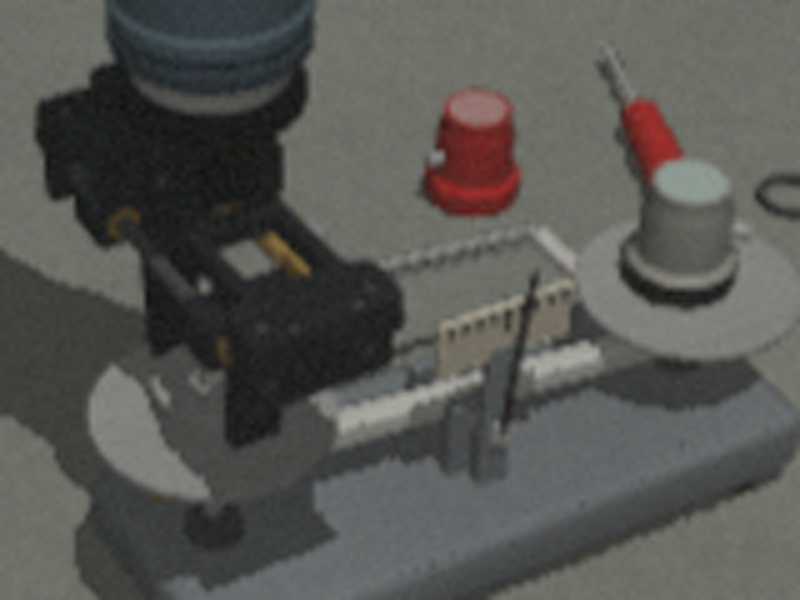

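>>> servo_tool:
  steps:
    - [[0,0,0.3],[0,0,0],255]
    - [[0,0,0.2],[0,0,0],255]
    - [[0,0,0.2],[0,0,0],255]
    - [[0,0,0],[0,0,0],255]

```text
t: 20.23
position: [0.5387, -0.0617, 0.0879]
eef_rot: [0.769, 0.64, -0.0, -0.0]
ft_force: [-1.2, -0.2, -0.9]
width: 0.0531
```

```bash
python3 look.py a5
```

```text
pos [ 0.5387 -0.0617  0.0879] psi 79.51 t 20.23 F [-1.18 -0.2  -0.86] w 0.0531 q [ 0.48  0.59 -0.59  1.88  0.44  0.81 -0.53]
shift cm [ 0.123  0.086 -4.213]
rotvec deg [-0.02  0.    0.01]
a1 housing shift px (down+) [ 0.04 -0.02]
a2 housing shift px (down+) [ 0.09 -1.75]
a5 housing shift px (down+) [-0.05 -0.24]
```

>>> servo_tool:
  steps:
    - [[0,0,0],[0,0,0],60]
    - [[0,0,0],[0,0,0],40]
    - [[0,0,0],[0,0,0],40]
    - [[0,0,-0.5],[0,0,0],40]
    - [[0,0,-2],[0,0,0],40]
    - [[0,0,-4],[0,0,0],40]
    - [[0,0,-4],[0,0,0],40]
    - [[0,0,-2],[0,0,0],40]

```text
t: 21.28
position: [0.5401, -0.0614, 0.2168]
eef_rot: [0.769, 0.64, 0.001, 0.002]
ft_force: [0.0, 0.2, 0.1]
width: 0.0746
```

```bash
python3 look.py a6
```

```text
pos [ 0.5401 -0.0614  0.2168] psi 79.52 t 21.27 F [0.02 0.21 0.06] w 0.0746 q [ 0.56  0.42 -0.68  1.78  0.3   1.05 -0.41]
shift cm [ 0.069 -0.082  8.676]
rotvec deg [ 0.24 -0.01  0.02]
a1 housing shift px (down+) [ 0.04 -0.02]
a2 housing shift px (down+) [ 0.09 -1.75]
a6 housing shift px (down+) [ 2.17 -8.42]
```

View pics/a6_z.png

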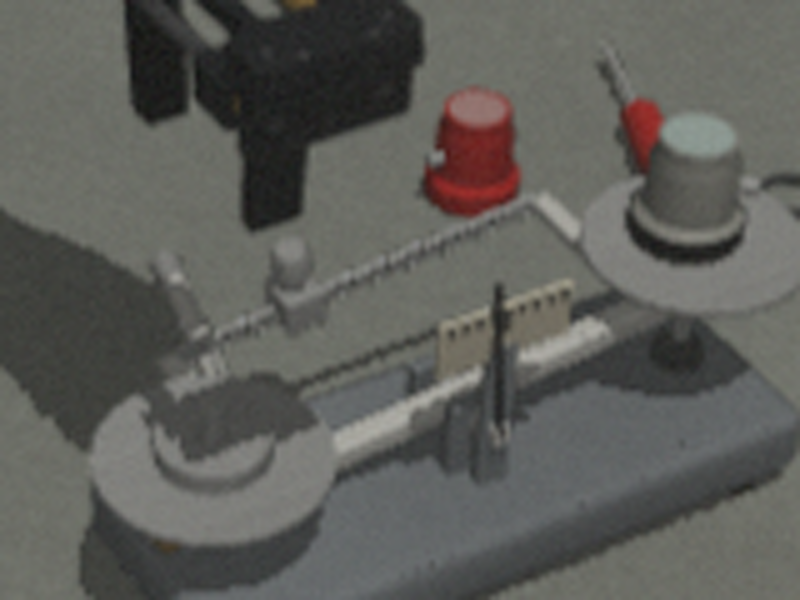

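w200 is on the spigot, and the right pan has gone fully low (pointer at its stop). So 200 g plus the poise's current roughly 108 g is too heavy, and the poise must move left. I'll straddle the knob with slightly open fingers, jaws along the bar.

```bash
python3 -c "
from h import *
go([.472,.052,.17],-12)"
```

```text
pos [ 0.5412 -0.0614  0.2185] psi 79.52 t 21.32 F [ 0.38 -0.16  2.36] w 0.0743 q [ 0.56  0.42 -0.69  1.78  0.3   1.05 -0.41]
shift cm [ 9.887 -8.903  4.791]
rotvec deg [ 0.29 -0.33 91.52]
```

>>> servo_tool:
  steps:
    - [[1.5,-1.3,0],[0,0,0],140]
    - [[2.8,-2.5,0],[0,0,0],140]
    - [[2.8,-2.5,0],[0,0,0],140]
    - [[2.8,-2.6,0],[0,0,0],140]
    - [[0,0,0],[0,0,10.2],140]
    - [[0,0,0],[0,0,10.2],140]
    - [[0,0,0],[0,0,10.2],140]
    - [[0,0,0],[0,0,10.2],140]
    - [[0,0,0],[0,0,10.2],140]
    - [[0,0,0],[0,0,10.2],140]
    - [[0,0,0],[0,0,10.2],140]
    - [[0,0,0],[0,0,10.2],140]
    - [[0,0,0],[0,0,9.9],140]
    - [[0,0,1.5],[0,0,0],140]
    - [[0,0,2.5],[0,0,0],140]
    - [[0,0,0.8],[0,0,0],140]
    - [[0,0,0],[0,0,0],140]

```text
t: 23.45
position: [0.4684, 0.0521, 0.1642]
eef_rot: [0.995, -0.103, -0.001, 0.0]
ft_force: [0.4, 1.1, -0.0]
width: 0.0396
```

```bash
python3 look.py b1; python3 -c "
from h import *
c=snap('top','b1t');im=c['color'][:,:,::-1];cv2.imwrite('pics/b1t_z.png',cv2.resize(im[190:310,220:380],(800,600),interpolation=cv2.INTER_CUBIC))"
```

```text
pos [0.4684 0.0521 0.1642] psi -11.87 t 23.45 F [ 0.37  1.12 -0.01] w 0.0396 q [ 0.18  0.32 -0.46  2.01  0.19  0.85 -2.16]
shift cm [9.316 9.561 3.4  ]
rotvec deg [-8.000e-02  1.100e-01 -9.137e+01]
a1 housing shift px (down+) [ 0.04 -0.02]
a2 housing shift px (down+) [ 0.09 -1.75]
b1 housing shift px (down+) [ 1.96 -8.71]
```

View pics/b1_z.png

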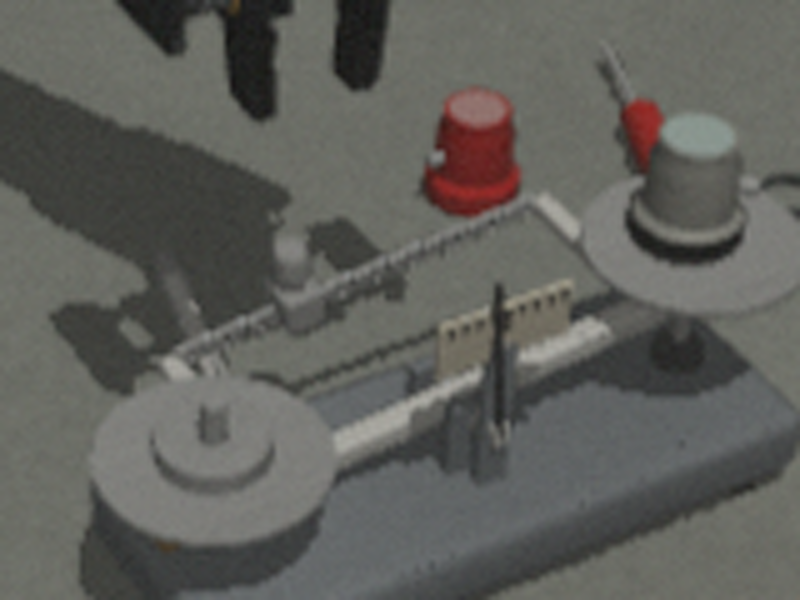

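View pics/b1t_z.png

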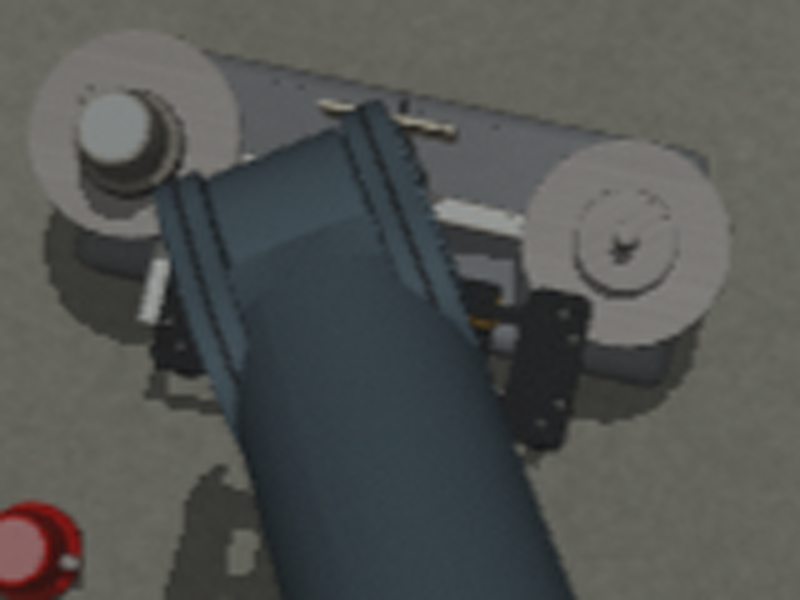

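```bash
python3 - <<'E'
from h import *
t=ld('b1t');s=ld('b1')
L=ray(t,135/5+220-.4,134/5+190-.4,.123);R=ray(t,626/5+220-.4,243/5+190-.4,.097)
d=L-R;print(L,R,np.hypot(*d[:2]),np.degrees(np.arctan2(d[0],d[1])))
for b in(11,12,13):
  br=np.radians(b);y=np.array([np.sin(br),np.cos(br),0]);x=np.array([np.cos(br),-np.sin(br),0])
  O=np.array([.539,-.0612,0])+.13*y
  for p in(.095,.10,.105,.11):
    q=O-.09*x+(.075-p)*y
    print(b,p,np.round(q,4),[np.round((np.array(proj(s,q+[0,0,z]))-[260,150])*5) for z in(.105,.115,.125)])
P=np.array([.4684,.0521,0]);yy=np.array([np.sin(np.radians(12)),np.cos(np.radians(12)),0])
for z in(.164,.18,.19,.2,.21): print(z,[np.round((np.array(proj(s,P+[0,0,z]+k*yy))-[260,150])*5) for k in(-.028,.028)])
E
```

```text
[0.59213855 0.19306978 0.123     ] [ 0.53846108 -0.06068541  0.097     ] 0.2593703336323114 11.94385114299884
11 0.095 [0.4716 0.064  0.    ] [array([319., 253.]), array([320., 236.]), array([321., 219.])]
11 0.1 [0.4707 0.059  0.    ] [array([311., 256.]), array([311., 239.]), array([312., 222.])]
11 0.105 [0.4697 0.0541 0.    ] [array([302., 259.]), array([302., 242.]), array([303., 226.])]
11 0.11 [0.4688 0.0492 0.    ] [array([293., 262.]), array([293., 245.]), array([293., 229.])]
12 0.095 [0.4738 0.0651 0.    ] [array([324., 254.]), array([325., 237.]), array([325., 221.])]
12 0.1 [0.4728 0.0602 0.    ] [array([315., 257.]), array([316., 240.]), array([316., 224.])]
12 0.105 [0.4718 0.0553 0.    ] [array([306., 260.]), array([307., 243.]), array([307., 227.])]
12 0.11 [0.4707 0.0504 0.    ] [array([297., 263.]), array([298., 246.]), array([298., 230.])]
13 0.095 [0.4761 0.0662 0.    ] [array([329., 255.]), array([330., 239.]), array([330., 222.])]
13 0.1 [0.4749 0.0614 0.    ] [array([320., 258.]), array([321., 241.]), array([321., 225.])]
13 0.105 [0.4738 0.0565 0.    ] [array([311., 261.]), array([311., 244.]), array([312., 228.])]
13 0.11 [0.4727 0.0516 0.    ] [array([302., 264.]), array([302., 247.]), array([303., 230.])]
0.164 [array([246., 175.]), array([351., 142.])]
0.18 [array([247., 147.]), array([353., 114.])]
0.19 [array([247., 128.]), array([353.,  96.])]
0.2 [array([247., 110.]), array([354.,  77.])]
0.21 [array([247.,  91.]), array([355.,  59.])]
```

>>> servo_tool:
  steps:
    - [[0.2,0.15,1],[0,0,0],140]
    - [[0,0,3],[0,0,0],140]
    - [[0,0,2.5],[0,0,0],140]
    - [[0,0,1],[0,0,0],140]
    - [[0,0,0],[0,0,0],140]

```text
t: 24.18
position: [0.4708, 0.05, 0.0898]
eef_rot: [0.995, -0.104, -0.0, 0.0]
ft_force: [0.5, -0.5, -0.6]
width: 0.0396
```

```bash
python3 look.py b2
```

```text
pos [0.4708 0.05   0.0898] psi -11.98 t 24.18 F [ 0.45 -0.52 -0.61] w 0.0396 q [ 0.14  0.45 -0.42  2.06  0.28  0.69 -2.23]
shift cm [ 9.039  9.386 -4.028]
rotvec deg [-3.000e-02  4.000e-02 -9.148e+01]
a1 housing shift px (down+) [ 0.04 -0.02]
a2 housing shift px (down+) [ 0.09 -1.75]
b2 housing shift px (down+) [ 0.52 -8.1 ]
```

View pics/b2_z.png

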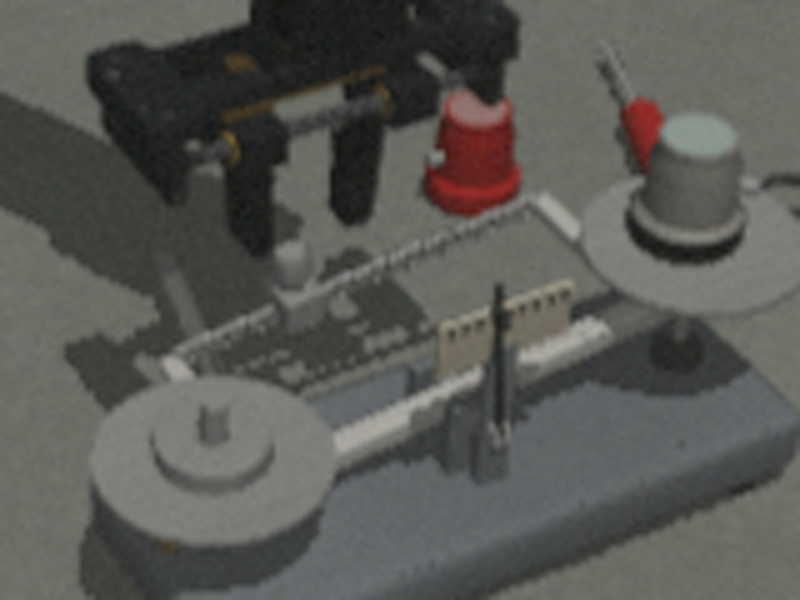

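>>> servo_tool:
  steps:
    - [[0,0.3,0.5],[0,0,0],140]
    - [[0,0,0.7],[0,0,0],140]
    - [[0,0,0.5],[0,0,0],140]
    - [[0,0,0],[0,0,0],140]

```text
t: 24.72
position: [0.47, 0.0471, 0.0726]
eef_rot: [0.995, -0.104, -0.0, 0.0]
ft_force: [0.2, 0.7, 0.5]
width: 0.04
```

```bash
python3 look.py b3
```

```text
pos [0.47   0.0471 0.0726] psi -11.99 t 24.73 F [0.16 0.69 0.5 ] w 0.04 q [ 0.13  0.47 -0.4   2.07  0.3   0.65 -2.25]
shift cm [ 9.058  9.084 -5.747]
rotvec deg [-3.000e-02  5.000e-02 -9.149e+01]
a1 housing shift px (down+) [ 0.04 -0.02]
a2 housing shift px (down+) [ 0.09 -1.75]
b3 housing shift px (down+) [ 1.93 -8.77]
```

View pics/b3_z.png

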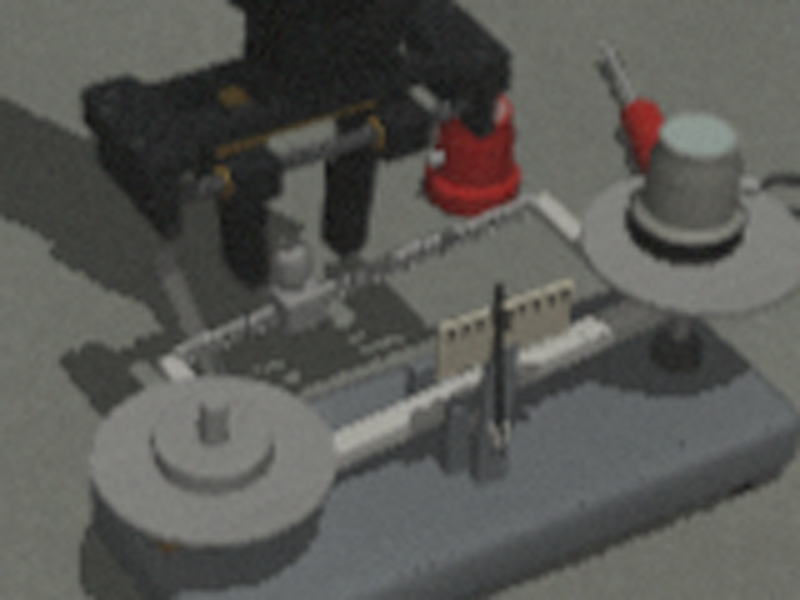

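>>> servo_tool:
  steps:
    - [[0,-0.4,0],[0,0,0],140]
    - [[0,-0.4,0],[0,0,0],140]
    - [[0,-0.4,0],[0,0,0],140]
    - [[0,-0.4,0],[0,0,0],140]
    - [[0,-0.4,0],[0,0,0],140]
    - [[0,-0.4,0],[0,0,0],140]
    - [[0,-0.4,0],[0,0,0],140]
    - [[0,-0.4,0],[0,0,0],140]
    - [[0,-0.4,0],[0,0,0],140]
    - [[0,-0.4,0],[0,0,0],140]
    - [[0,-0.4,0],[0,0,0],140]
    - [[0,0,0],[0,0,0],140]

```text
t: 26.28
position: [0.4796, 0.0908, 0.073]
eef_rot: [0.995, -0.104, 0.0, -0.0]
ft_force: [-0.0, -0.2, 0.0]
width: 0.0398
```

```bash
python3 look.py b4
```

```text
pos [0.4796 0.0908 0.073 ] psi -11.95 t 26.27 F [-0.04 -0.25  0.02] w 0.0398 q [ 0.05  0.49 -0.4   2.04  0.3   0.67 -2.33]
shift cm [ 9.026 13.561 -5.707]
rotvec deg [-2.000e-02 -3.000e-02 -9.145e+01]
a1 housing shift px (down+) [ 0.04 -0.02]
a2 housing shift px (down+) [ 0.09 -1.75]
b4 housing shift px (down+) [ 0.78 -8.29]
```

View pics/b4_z.png

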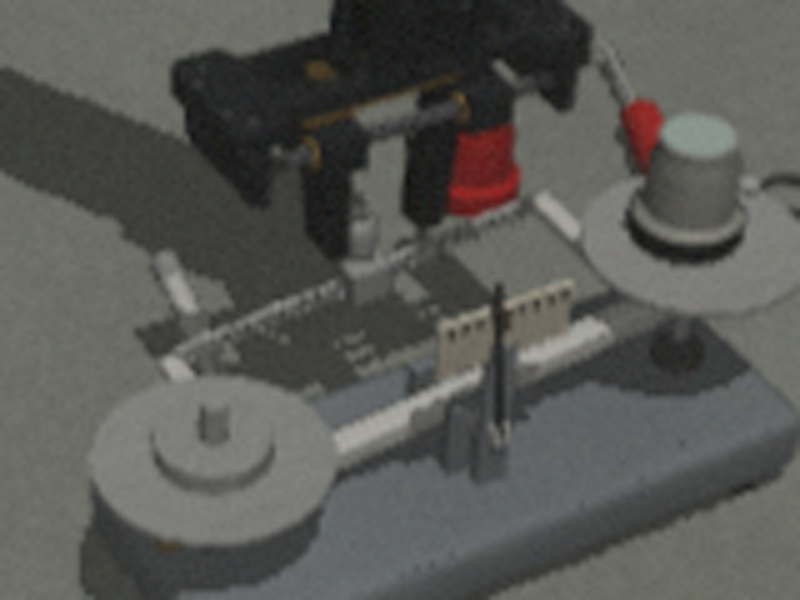

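>>> servo_tool:
  steps:
    - [[0,-0.4,0],[0,0,0],140]
    - [[0,-0.4,0],[0,0,0],140]
    - [[0,-0.4,0],[0,0,0],140]
    - [[0,-0.4,0],[0,0,0],140]
    - [[0,-0.4,0],[0,0,0],140]
    - [[0,-0.4,0],[0,0,0],140]
    - [[0,-0.3,0],[0,0,0],140]
    - [[0,-0.3,0],[0,0,0],140]
    - [[0,0,0],[0,0,0],140]
    - [[0,0,0],[0,0,0],140]

```text
t: 27.58
position: [0.4857, 0.1195, 0.073]
eef_rot: [0.995, -0.104, -0.0, -0.0]
ft_force: [0.3, -0.8, 0.9]
width: 0.0398
```

```bash
python3 look.py b5
```

```text
pos [0.4857 0.1195 0.073 ] psi -11.99 t 27.57 F [ 0.26 -0.81  0.88] w 0.0398 q [-0.01  0.51 -0.4   2.01  0.31  0.68 -2.39]
shift cm [ 9.031 16.49  -5.702]
rotvec deg [ -0.     0.   -91.49]
a1 housing shift px (down+) [ 0.04 -0.02]
a2 housing shift px (down+) [ 0.09 -1.75]
b5 housing shift px (down+) [ 0.88 -6.9 ]
```

View pics/b5_z.png

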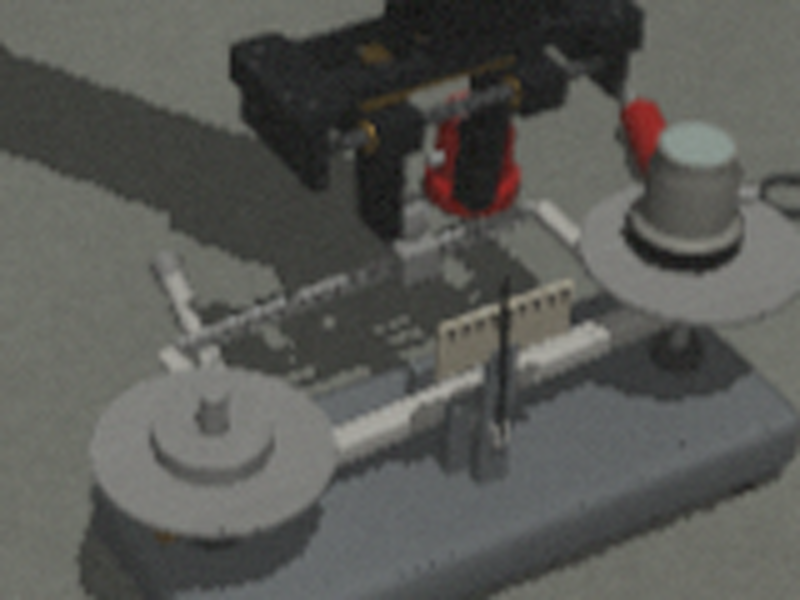

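>>> servo_tool:
  steps:
    - [[0,0.3,0],[0,0,0],140]
    - [[0,0,0],[0,0,0],140]
    - [[0,0,0],[0,0,0],140]
    - [[0,0,0],[0,0,0],140]
    - [[0,0,0],[0,0,0],140]
    - [[0,0,0],[0,0,0],140]
    - [[0,0,0],[0,0,0],140]
    - [[0,0,0],[0,0,0],140]
    - [[0,0,0],[0,0,0],140]
    - [[0,0,0],[0,0,0],140]

```text
t: 28.88
position: [0.4851, 0.1165, 0.073]
eef_rot: [0.995, -0.104, -0.0, 0.0]
ft_force: [-0.6, 0.2, -0.2]
width: 0.0398
```

```bash
cat > tilt.py <<'E'
from h import *
def G(k): return cv2.resize(cv2.cvtColor(ld(k)['color'],cv2.COLOR_RGB2GRAY),None,fx=8,fy=8,interpolation=cv2.INTER_CUBIC).astype(np.float32)
# housing top+upper body in scene0; pointer tip row profile
def hs(k):
    T=G('scene0')[181*8:207*8,388*8:408*8];S=G(k)[165*8:212*8,383*8:413*8]
    r=cv2.matchTemplate(S,T,cv2.TM_CCOEFF_NORMED);_,m,_,l=cv2.minMaxLoc(r);return (l[0]/8-5,l[1]/8-16,round(m,3))
def pt(k):  # pointer dark column near rows 208..214
    g=cv2.cvtColor(ld(k)['color'],cv2.COLOR_RGB2GRAY).astype(float)
    o=[]
    for v in range(215,222):
        row=g[v,352:374];i=row.argmin();w=np.clip(np.percentile(row,60)-row,0,None);w[:max(0,i-2)]=0;w[i+3:]=0;o.append((w*np.arange(352,374)).sum()/w.sum())
    return np.round(np.median(o),2)
def tilt(k):
    a,b=hs('scene0')[1],hs('b3')[1];v=hs(k);return v,-.1+.2*(v[1]-a)/(b-a)
if __name__=='__main__':
    import sys
    for k in sys.argv[1:]: print(k,tilt(k),'pointer',pt(k))
E
python3 look.py b6; python3 tilt.py scene0 a2 a6 b3 b4 b5 b6
```

```text
pos [0.4851 0.1165 0.073 ] psi -11.99 t 28.88 F [-0.58  0.23 -0.25] w 0.0398 q [-0.    0.51 -0.4   2.01  0.31  0.68 -2.38]
shift cm [ 9.033 16.189 -5.701]
rotvec deg [ -0.     0.   -91.49]
a1 housing shift px (down+) [ 0.04 -0.02]
a2 housing shift px (down+) [ 0.09 -1.75]
b6 housing shift px (down+) [ 1.99 -8.37]
scene0 ((0.0, 0.0, 1.0), -0.1) pointer 363.39
a2 ((0.25, -1.75, 0.99), -0.06164383561643836) pointer 362.49
a6 ((1.375, -9.125, 0.967), 0.1) pointer 359.18
b3 ((1.375, -9.125, 0.967), 0.1) pointer 359.2
b4 ((1.375, -9.0, 0.969), 0.09726027397260273) pointer 359.22
b5 ((1.25, -7.25, 0.975), 0.058904109589041104) pointer 360.26
b6 ((1.5, -9.0, 0.968), 0.09726027397260273) pointer 359.2
```

View pics/b6_z.png

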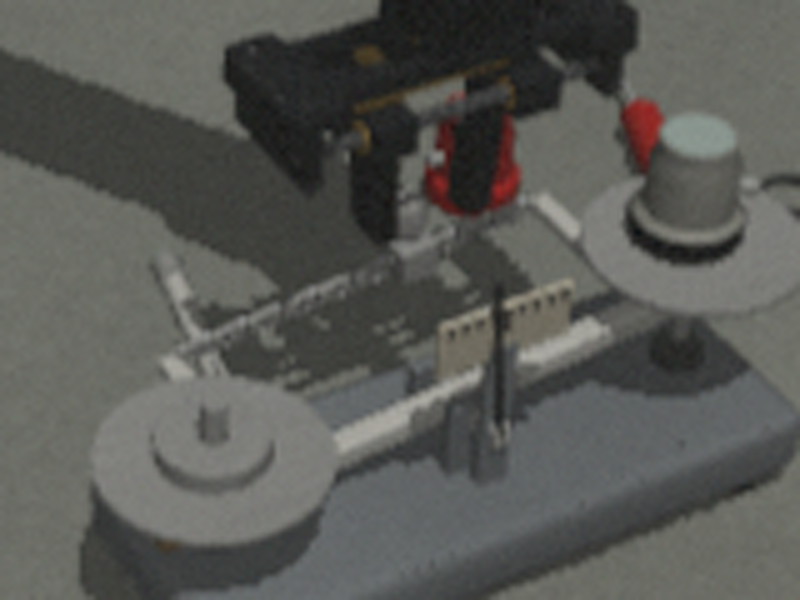

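>>> servo_tool:
  steps:
    - [[0,-0.3,-0.2],[0,0,0],140]
    - [[0,-0.4,0],[0,0,0],140]
    - [[0,-0.4,0],[0,0,0],140]
    - [[0,-0.4,0],[0,0,0],140]
    - [[0,-0.4,0],[0,0,0],140]
    - [[0,-0.4,0],[0,0,0],140]
    - [[0,0.3,0],[0,0,0],140]
    - [[0,0,0],[0,0,0],140]
    - [[0,0,0],[0,0,0],140]
    - [[0,0,0],[0,0,0],140]
    - [[0,0,0],[0,0,0],140]
    - [[0,0,0],[0,0,0],140]
    - [[0,0,0],[0,0,0],140]
    - [[0,0,0],[0,0,0],140]

```text
t: 30.68
position: [0.4893, 0.1361, 0.075]
eef_rot: [0.995, -0.104, 0.0, 0.0]
ft_force: [0.3, 0.5, 0.4]
width: 0.0397
```

```bash
python3 look.py b7; python3 tilt.py b7
```

```text
pos [0.4893 0.1361 0.075 ] psi -11.99 t 30.68 F [0.27 0.45 0.41] w 0.0397 q [-0.04  0.52 -0.4   1.99  0.31  0.7  -2.41]
shift cm [ 9.029 18.189 -5.499]
rotvec deg [  0.     0.   -91.49]
a1 housing shift px (down+) [ 0.04 -0.02]
a2 housing shift px (down+) [ 0.09 -1.75]
b7 housing shift px (down+) [ 1.82 -8.21]
b7 ((1.5, -9.0, 0.967), 0.09726027397260273) pointer 359.21
```

View pics/b7_z.png

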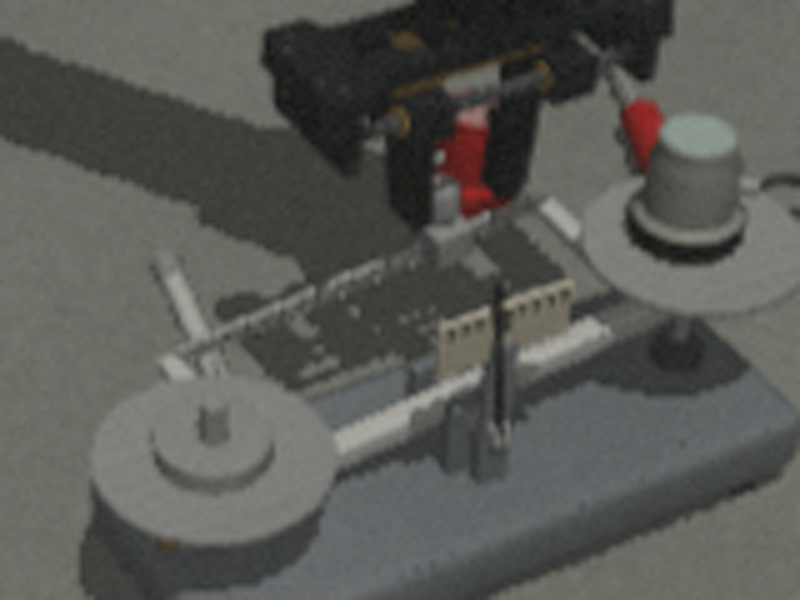

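>>> servo_tool:
  steps:
    - [[0,-0.3,-0.2],[0,0,0],140]
    - [[0,-0.4,0],[0,0,0],140]
    - [[0,-0.4,0],[0,0,0],140]
    - [[0,-0.4,0],[0,0,0],140]
    - [[0,-0.4,0],[0,0,0],140]
    - [[0,-0.3,0],[0,0,0],140]
    - [[0,-0.3,0],[0,0,0],140]
    - [[0,-0.2,0],[0,0,0],140]
    - [[0,0.3,0],[0,0,0],140]
    - [[0,0,0],[0,0,0],140]
    - [[0,0,0],[0,0,0],140]
    - [[0,0,0],[0,0,0],140]
    - [[0,0,0],[0,0,0],140]
    - [[0,0,0],[0,0,0],140]
    - [[0,0,0],[0,0,0],140]
    - [[0,0,0],[0,0,0],140]

```text
t: 32.72
position: [0.4942, 0.1596, 0.077]
eef_rot: [0.995, -0.104, -0.0, -0.0]
ft_force: [0.1, -0.7, 0.5]
width: 0.0398
```

```bash
python3 look.py b8; python3 tilt.py b8
```

```text
pos [0.4942 0.1596 0.077 ] psi -11.99 t 32.73 F [ 0.08 -0.67  0.54] w 0.0398 q [-0.08  0.53 -0.4   1.96  0.31  0.72 -2.45]
shift cm [ 9.031 20.589 -5.303]
rotvec deg [ -0.     0.   -91.49]
a1 housing shift px (down+) [ 0.04 -0.02]
a2 housing shift px (down+) [ 0.09 -1.75]
b8 housing shift px (down+) [ 0.85 -7.28]
b8 ((1.25, -7.625, 0.973), 0.06712328767123288) pointer 360.25
```

View pics/b8_z.png

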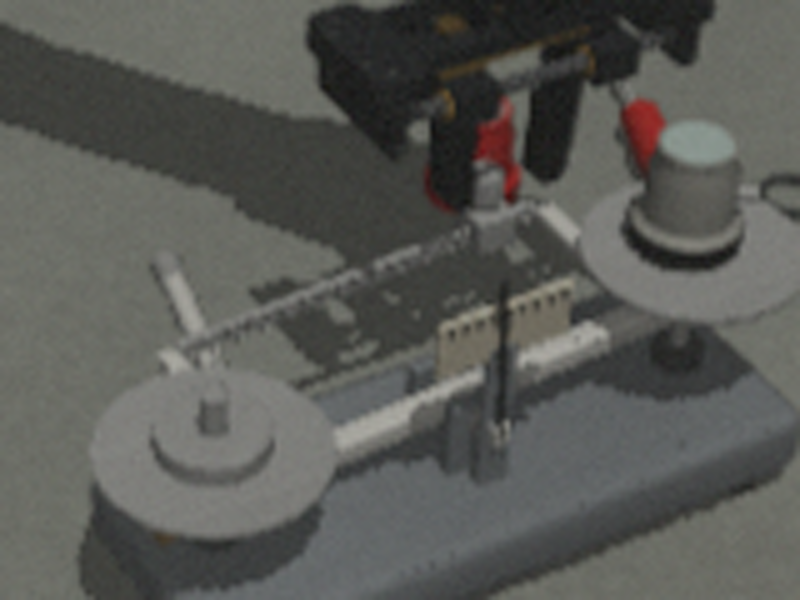

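Measured tilt is +0.065 (about 13 g too heavy) with the poise at about 6 mm, so the housing weighs about 193 g. That is under 200 g, so it takes the 100 g weight with the poise near 93 mm. I'll push the poise to about 93 mm while I'm here, then swap the weights.

>>> servo_tool:
  steps:
    - [[0,1.2,0],[0,0,0],140]
    - [[0,0.4,0],[0,0,0],140]
    - [[0,0.4,0],[0,0,0],140]
    - [[0,0.7,0],[0,0,0],140]
    - [[0,0.9,0],[0,0,0],140]
    - [[0,0.9,0],[0,0,0],140]
    - [[0,0.9,0.1],[0,0,0],140]
    - [[0,0.9,0.1],[0,0,0],140]
    - [[0,0.9,0],[0,0,0],140]
    - [[0,0.9,0],[0,0,0],140]
    - [[0,0.9,0],[0,0,0],140]
    - [[0,0.9,0],[0,0,0],140]
    - [[0,0.4,0],[0,0,0],140]
    - [[0,0.2,0],[0,0,0],140]
    - [[0,-0.5,0],[0,0,0],140]
    - [[0,-0.4,-1],[0,0,0],140]
    - [[0,0,-3],[0,0,0],140]
    - [[0,0,-4],[0,0,0],140]
    - [[0,0,-3],[0,0,0],140]

```text
t: 35.15
position: [0.4748, 0.0664, 0.1873]
eef_rot: [0.995, -0.104, 0.001, -0.0]
ft_force: [0.4, 0.3, 0.5]
width: 0.0399
```

```bash
python3 look.py c1; python3 -c "
from h import *
go([.5387,-.0615,.16],79.5)"
```

```text
pos [0.4748 0.0664 0.1873] psi -11.94 t 35.15 F [0.4  0.31 0.5 ] w 0.0399 q [ 0.17  0.3  -0.47  1.97  0.17  0.91 -2.17]
shift cm [ 8.981 11.081  5.734]
rotvec deg [ 4.000e-02 -1.000e-01 -9.144e+01]
a1 housing shift px (down+) [ 0.04 -0.02]
a2 housing shift px (down+) [ 0.09 -1.75]
c1 housing shift px (down+) [ 2.09 -8.73]
pos [0.4769 0.0669 0.1905] psi -11.94 t 35.2 F [1.81 0.03 2.25] w 0.0397 q [ 0.17  0.3  -0.48  1.97  0.17  0.91 -2.17]
shift cm [ 8.678 11.288  3.086]
rotvec deg [  0.2   -0.39 -91.44]
```

View pics/c1_z.png

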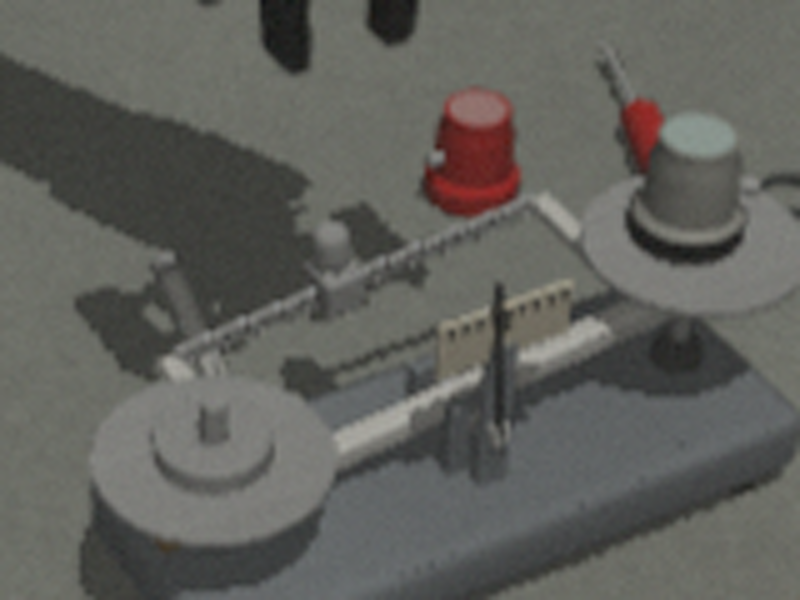

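```bash
cat > plan.py <<'E'
# per-row tool-frame shifts for a straight world shift while turning at wz deg/row
import sys,json
from h import *
def plan(p,yaw,n):
    s=ctrl.state();d=(np.array(p)-s['position'])*100;M=Ro.from_quat(s['eef_rot']).as_matrix();psi=np.degrees(np.arctan2(M[1,0],M[0,0]))
    w=(yaw-psi)/n;c=psi;out=[]
    for k in range(n):
        r=np.radians(c);dx,dy,dz=d/n
        out.append([round(np.cos(r)*dx+np.sin(r)*dy,2),round(np.sin(r)*dx-np.cos(r)*dy,2),round(-dz,2),round(-w,1)]);c+=w
    print(out)
E
python3 -c "
from plan import *
plan([.5387,-.0615,.15],79.5,9)"
```

```text
[[np.float64(0.97), np.float64(1.25), np.float64(0.45), np.float64(-10.2)], [np.float64(0.73), np.float64(1.4), np.float64(0.45), np.float64(-10.2)], [np.float64(0.47), np.float64(1.51), np.float64(0.45), np.float64(-10.2)], [np.float64(0.2), np.float64(1.57), np.float64(0.45), np.float64(-10.2)], [np.float64(-0.08), np.float64(1.58), np.float64(0.45), np.float64(-10.2)], [np.float64(-0.36), np.float64(1.54), np.float64(0.45), np.float64(-10.2)], [np.float64(-0.63), np.float64(1.45), np.float64(0.45), np.float64(-10.2)], [np.float64(-0.87), np.float64(1.32), np.float64(0.45), np.float64(-10.2)], [np.float64(-1.09), np.float64(1.15), np.float64(0.45), np.float64(-10.2)]]
```

>>> servo_tool:
  steps:
    - [[0.97,1.25,0.45],[0,0,-10.2],40]
    - [[0.73,1.4,0.45],[0,0,-10.2],40]
    - [[0.47,1.51,0.45],[0,0,-10.2],40]
    - [[0.2,1.57,0.45],[0,0,-10.2],40]
    - [[-0.08,1.58,0.45],[0,0,-10.2],40]
    - [[-0.36,1.54,0.45],[0,0,-10.2],40]
    - [[-0.63,1.45,0.45],[0,0,-10.2],40]
    - [[-0.87,1.32,0.45],[0,0,-10.2],40]
    - [[-1.09,1.15,0.45],[0,0,-10.2],40]
    - [[0,0,2],[0,0,0],40]
    - [[0,0,0.5],[0,0,0],40]

```text
t: 36.58
position: [0.535, -0.0616, 0.1179]
eef_rot: [0.768, 0.64, -0.001, -0.001]
ft_force: [-0.1, 0.3, -0.8]
width: 0.0744
```

```bash
python3 -c "
from h import *
go([.5387,-.0615,.063],79.5)"
```

```text
pos [ 0.535  -0.0616  0.1179] psi 79.65 t 36.58 F [-0.11  0.28 -0.78] w 0.0744 q [ 0.56  0.56 -0.7   1.87  0.46  0.88 -0.54]
shift cm [0.076 0.381 5.49 ]
rotvec deg [-0.16 -0.    0.15]
```

>>> servo_tool:
  steps:
    - [[0.08,0.38,1.5],[0,0,0],40]
    - [[0,0,2.5],[0,0,0],40]
    - [[0,0,1.2],[0,0,0],40]
    - [[0,0,0.2],[0,0,0],40]

```text
t: 37.08
position: [0.5398, -0.0618, 0.0648]
eef_rot: [0.767, 0.642, -0.0, -0.001]
ft_force: [0.4, -0.6, -0.2]
width: 0.0744
```

```bash
python3 look.py c2; python3 -c "
from h import *
go([.5387,-.0615,.063],79.5)"
```

```text
pos [ 0.5398 -0.0618  0.0648] psi 79.82 t 37.08 F [ 0.38 -0.58 -0.21] w 0.0744 q [ 0.52  0.64 -0.64  1.89  0.53  0.79 -0.59]
shift cm [ 0.123 -0.032 -6.522]
rotvec deg [-0.08  0.    0.32]
a1 housing shift px (down+) [ 0.04 -0.02]
a2 housing shift px (down+) [ 0.09 -1.75]
c2 housing shift px (down+) [ 2.04 -8.94]
pos [ 0.5402 -0.0619  0.0652] psi 79.82 t 37.12 F [-0.25 -0.45  0.89] w 0.0741 q [ 0.52  0.64 -0.64  1.89  0.53  0.79 -0.59]
shift cm [ 0.017 -0.158  0.222]
rotvec deg [-0.03 -0.    0.32]
```

View pics/c2_z.png

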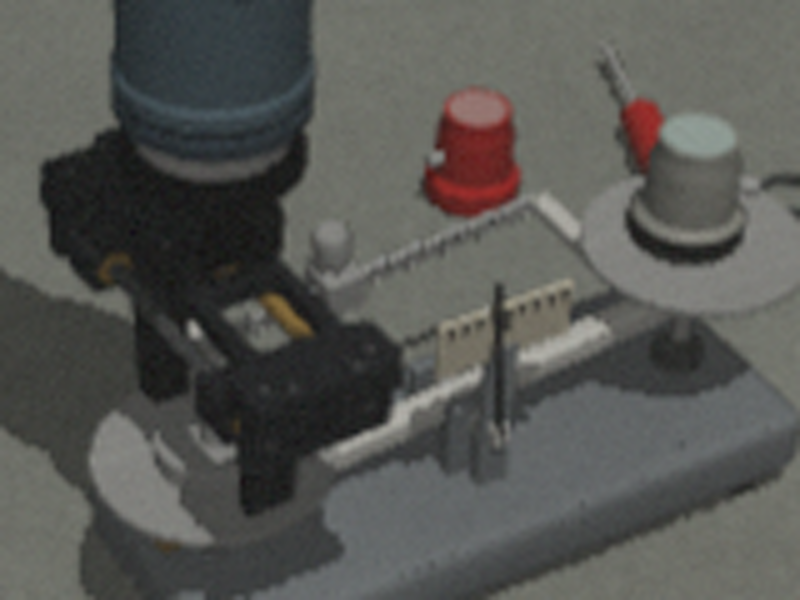

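>>> servo_tool:
  steps:
    - [[0.02,-0.15,0.1],[0,0,0],60]
    - [[0,0,0],[0,0,0],85]
    - [[0,0,0],[0,0,0],255]
    - [[0,0,0],[0,0,0],255]
    - [[0,0,0],[0,0,0],255]

```text
t: 37.75
position: [0.539, -0.062, 0.0647]
eef_rot: [0.767, 0.641, 0.0, 0.0]
ft_force: [1.0, -0.5, 1.1]
width: 0.0528
```

>>> servo_tool:
  steps:
    - [[0,0,-0.5],[0,0,0],255]
    - [[0,0,-1],[0,0,0],255]
    - [[0,0,-2],[0,0,0],255]
    - [[0,0,-2.5],[0,0,0],255]
    - [[0,0,-2.5],[0,0,0],255]

```text
t: 38.38
position: [0.5386, -0.0617, 0.1514]
eef_rot: [0.767, 0.642, -0.0, 0.0]
ft_force: [0.6, 0.3, -3.0]
width: 0.0525
```

>>> servo_tool:
  steps:
    - [[-2,-0.3,-0.3],[0,0,0],255]
    - [[-4,-0.6,0],[0,0,0],255]
    - [[-4.2,-0.6,0],[0,0,0],255]
    - [[-4.2,-0.6,0],[0,0,0],255]
    - [[-3,-0.5,2],[0,0,0],255]
    - [[-1.2,0,4],[0,0,0],255]
    - [[0,0,4],[0,0,0],255]
    - [[0,0,4],[0,0,0],255]
    - [[0,0,2.5],[0,0,0],255]
    - [[0,0,1],[0,0,0],255]
    - [[0,0,0.4],[0,0,0],255]

```text
t: 39.75
position: [0.4808, -0.2405, -0.0259]
eef_rot: [0.767, 0.641, 0.0, 0.0]
ft_force: [-0.6, -0.1, -1.9]
width: 0.0523
```

>>> servo_tool:
  steps:
    - [[0,0,0.4],[0,0,0],255]
    - [[0,0,0.2],[0,0,0],255]
    - [[0,0,0],[0,0,0],255]

```text
t: 40.12
position: [0.4809, -0.2406, -0.0318]
eef_rot: [0.767, 0.641, 0.0, 0.001]
ft_force: [-0.6, -0.4, 2.1]
width: 0.0528
```

>>> servo_tool:
  steps:
    - [[0,0,0],[0,0,0],30]
    - [[0,0,0],[0,0,0],30]
    - [[0,0,-1],[0,0,0],30]
    - [[0,0,-3],[0,0,0],30]
    - [[0,0,-3],[0,0,0],0]

```text
t: 40.75
position: [0.4803, -0.2402, 0.0387]
eef_rot: [0.767, 0.642, 0.0, -0.0]
ft_force: [0.9, 0.3, -0.1]
width: 0.0857
```

```bash
python3 -c "
from plan import *
go()
plan([.5864,-.3106,.04],-10,9)" | sed 's/np.float64//g'
```

```text
pos [ 0.4803 -0.2402  0.0387] psi 79.82 t 40.75 F [ 0.93  0.34 -0.07] w 0.0857 q [ 0.83  0.67 -0.6   1.92  0.55  0.73 -0.26]
[[(-0.56), (1.3), (-0.01), (10.0)], [(-0.33), (1.38), (-0.01), (10.0)], [(-0.08), (1.41), (-0.01), (10.0)], [(0.16), (1.41), (-0.01), (10.0)], [(0.4), (1.36), (-0.01), (10.0)], [(0.63), (1.27), (-0.01), (10.0)], [(0.84), (1.14), (-0.01), (10.0)], [(1.03), (0.97), (-0.01), (10.0)], [(1.18), (0.78), (-0.01), (10.0)]]
```

>>> servo_tool:
  steps:
    - [[-0.56,1.3,0],[0,0,10],0]
    - [[-0.33,1.38,0],[0,0,10],0]
    - [[-0.08,1.41,0],[0,0,10],0]
    - [[0.16,1.41,0],[0,0,10],0]
    - [[0.4,1.36,0],[0,0,10],0]
    - [[0.63,1.27,0],[0,0,10],0]
    - [[0.84,1.14,0],[0,0,10],0]
    - [[1.03,0.97,0],[0,0,10],0]
    - [[1.18,0.78,0],[0,0,10],0]
    - [[0,0,0],[0,0,0],0]

```text
t: 42.0
position: [0.5873, -0.311, 0.0381]
eef_rot: [0.996, -0.088, 0.001, 0.0]
ft_force: [0.1, -0.3, -0.0]
width: 0.0883
```

```bash
python3 -c "
from h import *
go([.5864,-.3106,-.034],-10)"
```

```text
pos [ 0.5873 -0.311   0.0381] psi -10.09 t 42.0 F [ 0.11 -0.29 -0.02] w 0.0883 q [ 0.56  0.76 -0.2   1.59  0.19  0.81 -1.47]
shift cm [-0.102 -0.027  7.207]
rotvec deg [ 0.01 -0.06 -0.09]
```

Descend, squeeze, partially reopen, turn 90°, squeeze again.

>>> servo_tool:
  steps:
    - [[-0.1,0,1.5],[0,0,0],0]
    - [[0,0,3],[0,0,0],0]
    - [[0,0,2],[0,0,0],40]
    - [[0,0,0.7],[0,0,0],90]
    - [[0,0,0],[0,0,0],255]
    - [[0,0,0],[0,0,0],255]
    - [[0,0,0],[0,0,0],255]
    - [[0,0,0],[0,0,100],90]

```text
t: 43.0
position: [0.5857, -0.311, -0.0339]
eef_rot: [0.983, -0.184, 0.0, -0.0]
ft_force: [0.0, 0.7, -0.3]
width: 0.0478
```

>>> servo_tool:
  steps:
    - [[0,0,0],[0,0,-10.5],90]
    - [[0,0,0],[0,0,-10.5],90]
    - [[0,0,0],[0,0,-10.5],90]
    - [[0,0,0],[0,0,-10.5],90]
    - [[0,0,0],[0,0,-10.5],90]
    - [[0,0,0],[0,0,-10.5],90]
    - [[0,0,0],[0,0,-10.5],90]
    - [[0,0,0],[0,0,-10.5],90]
    - [[0,0,0],[0,0,-10.5],120]
    - [[0,0,0],[0,0,-6.2],255]
    - [[0,0,0],[0,0,0],255]
    - [[0,0,0],[0,0,0],255]

```text
t: 44.5
position: [0.5857, -0.3114, -0.034]
eef_rot: [0.768, 0.64, -0.0, 0.0]
ft_force: [-1.4, -0.5, 1.8]
width: 0.0386
```

```bash
python3 -c "
from h import *
go()
c=snap('scene','d1')
im=c['color'][:,:,::-1];cv2.imwrite('pics/d1_z.png',cv2.resize(im[290:390,160:290],(780,600),interpolation=cv2.INTER_CUBIC))"
```

```text
pos [ 0.5857 -0.3114 -0.034 ] psi 79.63 t 44.5 F [-1.43 -0.53  1.8 ] w 0.0386 q [ 0.78  0.93 -0.55  1.58  0.62  0.81 -0.21]
```

View pics/d1_z.png

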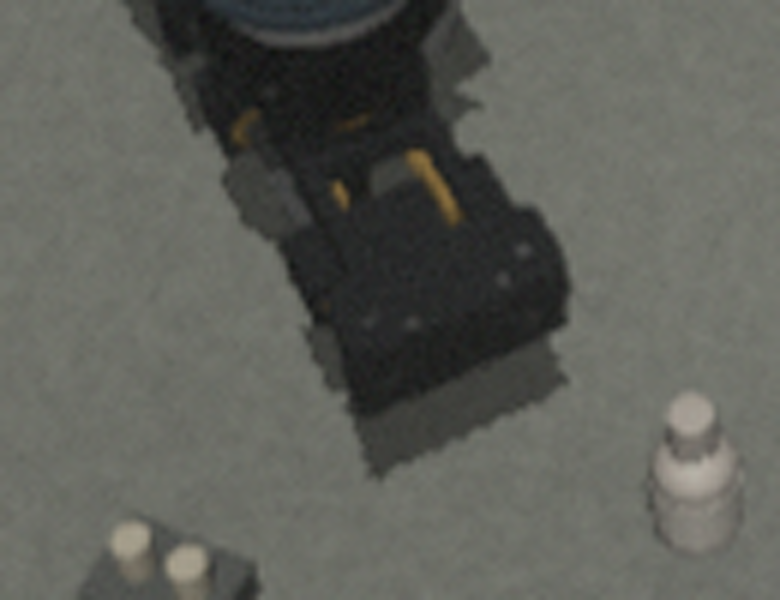

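>>> servo_tool:
  steps:
    - [[0,0,-1],[0,0,0],255]
    - [[0,0,-3],[0,0,0],255]
    - [[0,0,-5],[0,0,0],255]
    - [[0,0,-5],[0,0,0],255]
    - [[1.2,-0.45,-4],[0,0,0],255]
    - [[3.2,-1.25,0],[0,0,0],255]
    - [[4,-1.55,0],[0,0,0],255]
    - [[4,-1.55,0],[0,0,0],255]
    - [[4,-1.55,0],[0,0,0],255]
    - [[4,-1.55,0],[0,0,0],255]
    - [[2.4,-0.9,0],[0,0,0],255]
    - [[0.9,-0.33,0],[0,0,0],255]
    - [[0,0,0],[0,0,0],255]
    - [[0,0,0],[0,0,0],255]

```text
t: 46.3
position: [0.5379, -0.0629, 0.1454]
eef_rot: [0.768, 0.64, -0.0, 0.0]
ft_force: [0.4, -0.3, -1.1]
width: 0.0383
```

```bash
python3 -c "
from h import *
go([.5387,-.0615,.123],79.5)"
```

```text
pos [ 0.5379 -0.0629  0.1454] psi 79.64 t 46.3 F [ 0.39 -0.31 -1.13] w 0.0383 q [ 0.59  0.53 -0.74  1.84  0.44  0.93 -0.52]
shift cm [0.157 0.052 2.243]
rotvec deg [0.   0.04 0.14]
```

>>> servo_tool:
  steps:
    - [[0.15,0.05,1],[0,0,0],255]
    - [[0,0,1],[0,0,0],255]
    - [[0,0,0.2],[0,0,0],255]
    - [[0,0,0],[0,0,0],255]

```text
t: 46.8
position: [0.5383, -0.0599, 0.1232]
eef_rot: [0.767, 0.641, -0.0, -0.0]
ft_force: [0.4, 0.6, -1.8]
width: 0.0386
```

```bash
python3 -c "
from h import *
go([.5387,-.0615,.115],79.5)"
```

```text
pos [ 0.5383 -0.0599  0.1232] psi 79.77 t 46.8 F [ 0.41  0.62 -1.81] w 0.0386 q [ 0.57  0.56 -0.72  1.86  0.47  0.9  -0.55]
shift cm [-0.15   0.065  0.82 ]
rotvec deg [-0.04 -0.    0.27]
```

>>> servo_tool:
  steps:
    - [[-0.15,0.06,0],[0,0,0.2],255]
    - [[0,0,0],[0,0,0],255]
    - [[0,0,0],[0,0,0],255]

```text
t: 47.18
position: [0.5389, -0.0615, 0.1237]
eef_rot: [0.768, 0.64, 0.0, 0.0]
ft_force: [0.6, -0.3, -0.9]
width: 0.0386
```

```bash
python3 -c "
from h import *
go([.5387,-.0615,.115],79.5)"
```

```text
pos [ 0.5389 -0.0615  0.1237] psi 79.56 t 47.17 F [ 0.58 -0.35 -0.87] w 0.0386 q [ 0.58  0.56 -0.72  1.86  0.47  0.9  -0.55]
shift cm [ 0.001 -0.024  0.866]
rotvec deg [0.02 0.   0.06]
```

>>> servo_tool:
  steps:
    - [[0,-0.02,0.3],[0,0,0],255]
    - [[0,0,0.3],[0,0,0],255]
    - [[0,0,0.3],[0,0,0],255]
    - [[0,0,0],[0,0,0],255]

```text
t: 47.68
position: [0.5386, -0.0616, 0.1142]
eef_rot: [0.768, 0.64, -0.0, -0.0]
ft_force: [1.0, -0.5, -1.2]
width: 0.0387
```

```bash
python3 look.py d2; python3 tilt.py d2
```

```text
pos [ 0.5386 -0.0616  0.1142] psi 79.57 t 47.67 F [ 1.03 -0.55 -1.19] w 0.0387 q [ 0.57  0.58 -0.71  1.86  0.48  0.88 -0.56]
shift cm [ 0.115  0.097 -1.575]
rotvec deg [-0.01  0.    0.07]
a1 housing shift px (down+) [ 0.04 -0.02]
a2 housing shift px (down+) [ 0.09 -1.75]
d2 housing shift px (down+) [-0.15  0.04]
d2 ((0.0, 0.0, 0.996), -0.1) pointer 363.53
```

Disc bottom is at 0.148, below the spigot top at 0.155, and the beam hasn't moved. It's threaded, so lower it.

>>> servo_tool:
  steps:
    - [[0,0,0.4],[0,0,0],255]
    - [[0,0,0.5],[0,0,0],255]
    - [[0,0,0.5],[0,0,0],255]
    - [[0,0,0.5],[0,0,0],255]
    - [[0,0,0.3],[0,0,0],255]
    - [[0,0,0.2],[0,0,0],255]
    - [[0,0,0],[0,0,0],255]

```text
t: 48.6
position: [0.5387, -0.0615, 0.0905]
eef_rot: [0.768, 0.64, -0.0, 0.0]
ft_force: [1.0, -0.4, -0.4]
width: 0.0388
```

```bash
python3 look.py d3; python3 tilt.py d3
```

```text
pos [ 0.5387 -0.0615  0.0905] psi 79.57 t 48.6 F [ 0.98 -0.43 -0.36] w 0.0388 q [ 0.55  0.61 -0.69  1.88  0.51  0.84 -0.58]
shift cm [ 0.11   0.094 -3.953]
rotvec deg [0.   0.   0.07]
a1 housing shift px (down+) [ 0.04 -0.02]
a2 housing shift px (down+) [ 0.09 -1.75]
d3 housing shift px (down+) [ 0.05 -0.7 ]
d3 ((0.125, -0.625, 0.993), -0.0863013698630137) pointer 363.23
```

View pics/d3_z.png

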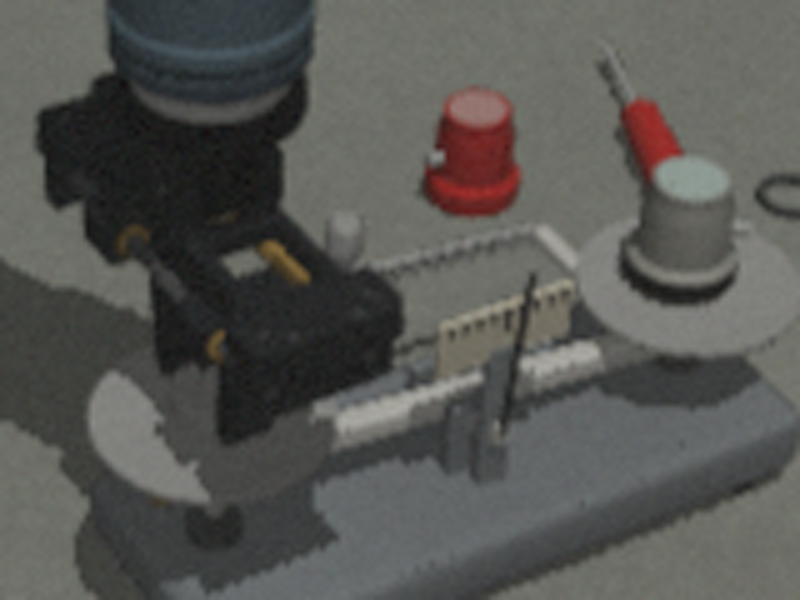

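>>> servo_tool:
  steps:
    - [[0,0,0],[0,0,0],100]
    - [[0,0,0],[0,0,0],60]
    - [[0,0,0],[0,0,0],60]
    - [[0,0,-0.5],[0,0,0],60]
    - [[0,0,-2],[0,0,0],60]
    - [[0,0,-4],[0,0,0],60]
    - [[0,0,-3],[0,0,0],60]
    - [[0,0,0],[0,0,0],60]

```text
t: 49.65
position: [0.5407, -0.0613, 0.189]
eef_rot: [0.769, 0.64, 0.002, 0.002]
ft_force: [0.4, -0.5, -0.5]
width: 0.0671
```

```bash
python3 look.py d4; python3 tilt.py d4; python3 -c "
from plan import *
go()
plan([.475,.068,.187],-12,9)" | sed 's/np.float64//g'
```

```text
pos [ 0.5407 -0.0613  0.189 ] psi 79.56 t 49.65 F [ 0.41 -0.51 -0.54] w 0.0671 q [ 0.62  0.48 -0.77  1.8   0.39  1.01 -0.49]
shift cm [ 0.056 -0.133  5.897]
rotvec deg [ 0.33 -0.01  0.06]
a1 housing shift px (down+) [ 0.04 -0.02]
a2 housing shift px (down+) [ 0.09 -1.75]
d4 housing shift px (down+) [ 0.28 -4.23]
d4 ((0.625, -4.375, 0.982), -0.004109589041095901) pointer 361.57
pos [ 0.5395 -0.0616  0.1872] psi 79.55 t 49.7 F [-0.54 -0.35 -1.68] w 0.0672 q [ 0.62  0.48 -0.77  1.81  0.39  1.01 -0.49]
[[(1.29), (-0.97), (0.0), (10.2)], [(1.1), (-1.18), (0.0), (10.2)], [(0.87), (-1.35), (0.0), (10.2)], [(0.62), (-1.48), (0.0), (10.2)], [(0.35), (-1.57), (0.0), (10.2)], [(0.06), (-1.61), (0.0), (10.2)], [(-0.22), (-1.59), (0.0), (10.2)], [(-0.5), (-1.53), (0.0), (10.2)], [(-0.76), (-1.42), (0.0), (10.2)]]
```

View pics/d4_z.png

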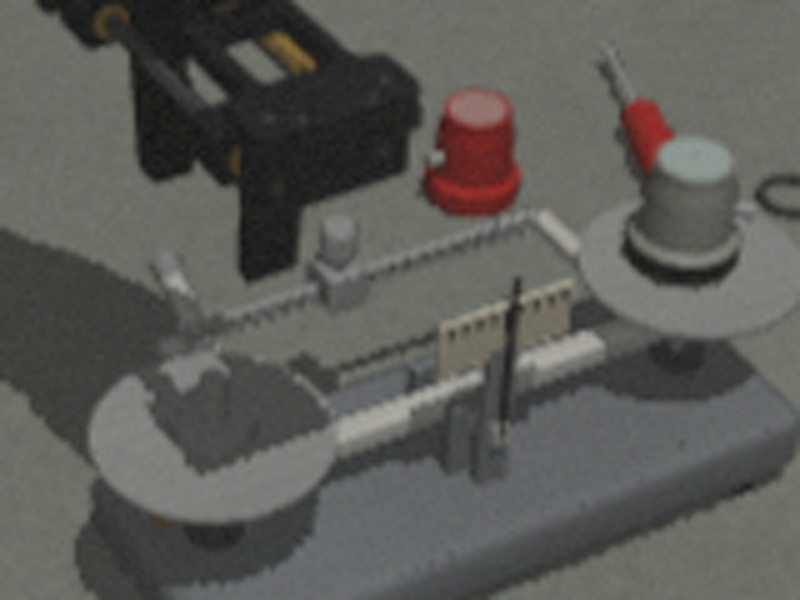

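>>> servo_tool:
  steps:
    - [[1.29,-0.97,0],[0,0,10.2],140]
    - [[1.1,-1.18,0],[0,0,10.2],140]
    - [[0.87,-1.35,0],[0,0,10.2],140]
    - [[0.62,-1.48,0],[0,0,10.2],140]
    - [[0.35,-1.57,0],[0,0,10.2],140]
    - [[0.06,-1.61,0],[0,0,10.2],140]
    - [[-0.22,-1.59,0],[0,0,10.2],140]
    - [[-0.5,-1.53,0],[0,0,10.2],140]
    - [[-0.76,-1.42,0],[0,0,10.2],140]
    - [[0,0,0],[0,0,0],140]
    - [[0,0,0],[0,0,0],140]

```text
t: 51.08
position: [0.4744, 0.0676, 0.1852]
eef_rot: [0.994, -0.105, -0.0, 0.0]
ft_force: [-0.1, -0.8, 0.7]
width: 0.0398
```

```bash
python3 look.py d5; python3 tilt.py d5
```

```text
pos [0.4744 0.0676 0.1852] psi -12.06 t 51.08 F [-0.06 -0.79  0.68] w 0.0398 q [ 0.19  0.31 -0.5   1.97  0.19  0.91 -2.19]
shift cm [ 9.08  11.17   5.516]
rotvec deg [-0.000e+00  5.000e-02 -9.156e+01]
a1 housing shift px (down+) [ 0.04 -0.02]
a2 housing shift px (down+) [ 0.09 -1.75]
d5 housing shift px (down+) [ 0.79 -4.58]
d5 ((0.75, -4.875, 0.983), 0.00684931506849315) pointer 361.44
```

View pics/d5_z.png

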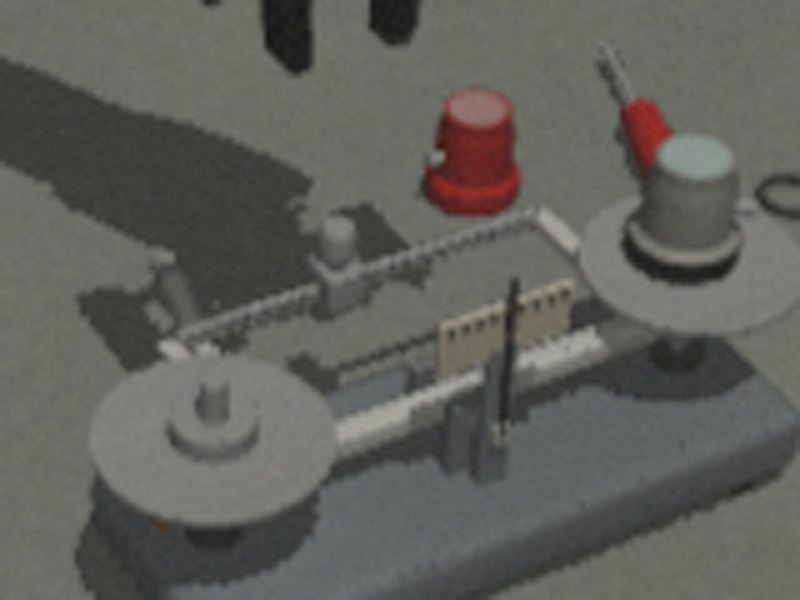

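The 100 g weight lies on the right pan over the spigot, and both indicators read within 0.01 of level with the poise where it was set. I'll wait for it to settle and check everything again.

>>> servo_tool:
  steps:
    - [[0,0,-0.5],[0,0,0],140]
    - [[0,0,0],[0,0,0],140]
    - [[0,0,0],[0,0,0],140]
    - [[0,0,0],[0,0,0],140]
    - [[0,0,0],[0,0,0],140]
    - [[0,0,0],[0,0,0],140]
    - [[0,0,0],[0,0,0],140]
    - [[0,0,0],[0,0,0],140]
    - [[0,0,0],[0,0,0],140]
    - [[0,0,0],[0,0,0],140]
    - [[0,0,0],[0,0,0],140]
    - [[0,0,0],[0,0,0],140]

```text
t: 52.62
position: [0.4744, 0.0683, 0.1905]
eef_rot: [0.994, -0.107, -0.0, 0.0]
ft_force: [0.1, 0.9, -0.2]
width: 0.0395
```

```bash
python3 look.py e1; python3 look.py e2;python3 tilt.py scene0 e1 e2 b3 a6 c1; python3 - <<'E'
from h import *
t=snap('top','e1t');im=t['color'][:,:,::-1]
cv2.imwrite('pics/e1t_z.png',cv2.resize(im[190:340,310:510],(800,600),interpolation=cv2.INTER_CUBIC))
s=ld('e1')['color'][:,:,::-1]
# zoom right pan & pointer
a=cv2.resize(s[210:265,275:330],(400,400),interpolation=cv2.INTER_CUBIC)
b=cv2.resize(s[195:250,340:390],(364,400),interpolation=cv2.INTER_CUBIC)
cv2.imwrite('pics/e1_zz.png',np.hstack([a,b]))
E
```

```text
pos [0.4744 0.0683 0.1905] psi -12.24 t 52.62 F [ 0.09  0.91 -0.24] w 0.0395 q [ 0.19  0.3  -0.5   1.96  0.18  0.92 -2.19]
shift cm [ 9.12  11.216  6.051]
rotvec deg [  0.     0.   -91.74]
a1 housing shift px (down+) [ 0.04 -0.02]
a2 housing shift px (down+) [ 0.09 -1.75]
e1 housing shift px (down+) [ 0.6  -4.47]
pos [0.4744 0.0683 0.1905] psi -12.24 t 52.67 F [-0.15 -0.18 -0.22] w 0.0398 q [ 0.19  0.3  -0.5   1.96  0.18  0.92 -2.19]
shift cm [ 9.123 11.216  6.05 ]
rotvec deg [ -0.     0.   -91.74]
a1 housing shift px (down+) [ 0.04 -0.02]
a2 housing shift px (down+) [ 0.09 -1.75]
e2 housing shift px (down+) [ 0.69 -4.51]
scene0 ((0.0, 0.0, 1.0), -0.1) pointer 363.39
e1 ((0.75, -4.875, 0.983), 0.00684931506849315) pointer 361.39
e2 ((0.75, -4.875, 0.983), 0.00684931506849315) pointer 361.39
b3 ((1.375, -9.125, 0.967), 0.1) pointer 359.2
a6 ((1.375, -9.125, 0.967), 0.1) pointer 359.18
c1 ((1.5, -9.0, 0.967), 0.09726027397260273) pointer 359.2
```

View pics/e1_zz.png

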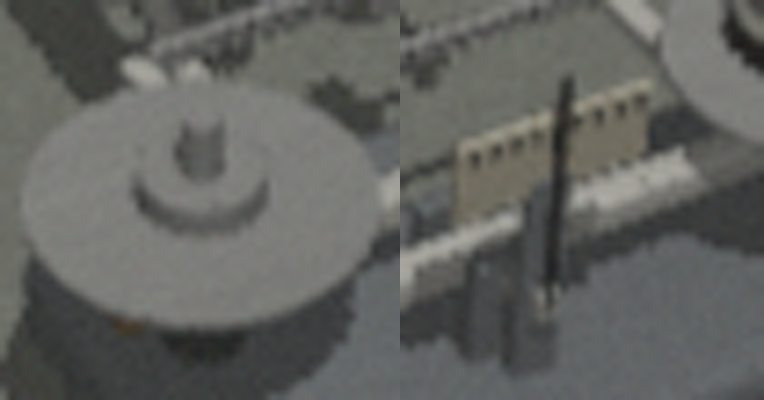

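View pics/e1t_z.png

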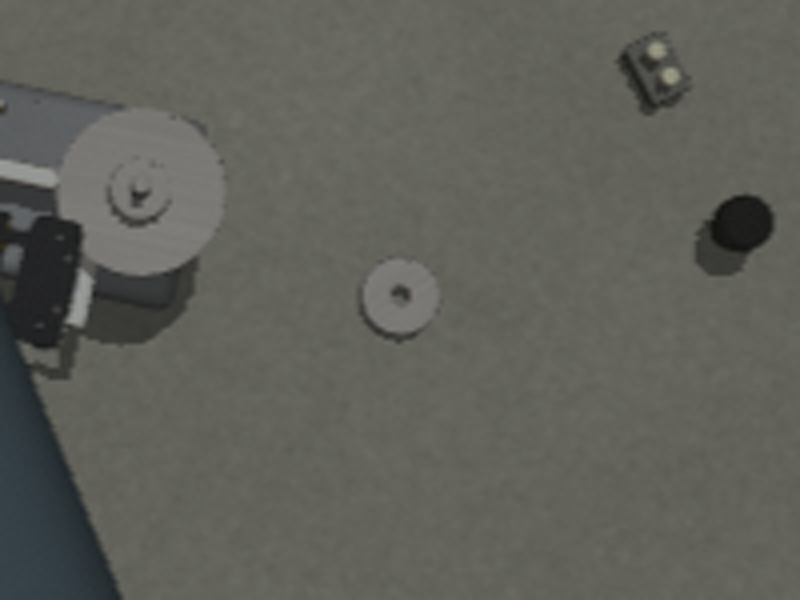

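View pics/e1.png

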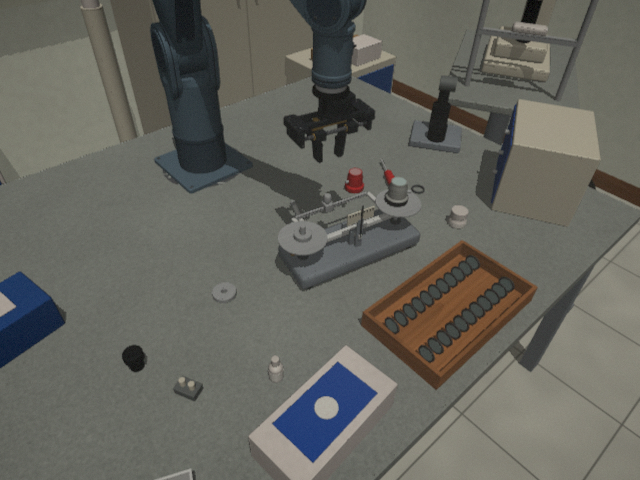

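The two tilt readings are +0.007 (housing height) and −0.005 (pointer), the same in two successive pictures, and the pointer covers the long mark. w100 lies flat over the spigot, w200 is flat on the bench at (410,264), and the gripper is clear. Handing in.

```bash
python3 -c "
from workcell import ctrl
print(ctrl.sign_off())"
```

```text
the job is handed in; nothing more can be done
None
```

The balance rests level with the 100 g weight on the spigot and the poise at about 90–93 mm, so the housing weighs about 193 g. I handed the job in at about 53 s; `sign_off` gave no verdict.

**What I did:**
- I threaded the 200 g weight first, using a gentle spiral search at about 1 N. The beam stayed right-low even with the poise near 6 mm, so the housing is under 200 g.
- I put the poise near 93 mm with light pushes, lifted the 200 g weight back to the bench, and threaded the 100 g weight, which went on without a search.

**Last checks:**
- **Tilt:** two image measures read +0.007 and −0.005 rad. They differ slightly but are both within 0.02, and neither changed between two pictures taken in quick succession. The pointer covers the long mark.
- **Weights:** the 100 g lies flat on the pan over the spigot, and the 200 g lies flat on the bench.
- **Rest of the scene:** the housing is still on the left pan, the gripper is clear of everything, and no bystander looked moved. I checked the bystanders by eye only and did not measure them.

**What went wrong on the way:**
- With the jaws open, the finger tips sit about 35 mm behind the reported TCP. My first two grasps missed or pressed on top of the 200 g weight while it lay on the bench, at about 17 N.
- One turn was mistyped as 100°; it was capped at about 11° and I corrected it.
- I read no more than about 6 N against the balance, a sideways force while threading. Forces were only read at the end of each move call.

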